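Refill the clipper-guard rack and turn its keeper over the row

TASK

Two of the five pockets of the clipper-guard rack are empty: push one of the two loose guards fully home into each, seated just like the guards already there (teeth down, back bar up, facing the same way). Then turn the steel keeper bar over the row until it is against its catch. Leave the guards that are already in the rack in their pockets and do not shift the other things on the worktop.

Things in the scene. Friction and masses are not known exactly. Their poses are not given: they have to be found in the camera images.
- rack: Grey clipper-guard rack, 256 x 72 mm, fixed to the worktop. Origin under its middle, +x along its row of five pockets away from the robot. Pockets stand 28 mm apart along x and lean back: a seated guard's x axis is rack x turned up by 40 degrees (teeth down and towards the robot, bar up), its flat underside on the fin behind it. Fins: 36 mm wide, 6 mm thick, 4 mm short of the guard's top edge.
- keeper (a joint): Flat steel bar, 12 x 5 mm, turning level about the post at the rack's far end. 0 = closed: over the middle of the row, against the catch at the near end (a stop); grows as it swings out to the robot's right, 1.57 = square to the row. Its underside is 62 mm above the worktop, 3 mm over seated guards: one 5 mm too far out blocks it. It stays where it is left (0.04 N m).
- keeper_knob (a point): Top centre of the upright black knob at the free end of the keeper, 190 mm from the pivot: 13 mm in diameter, its top 89 mm and the bar's upper face 67 mm above the worktop.
- keeper_pivot (a point): On the keeper's turning axis, 67 mm above the worktop, 111 mm from the rack's origin along its +x.
- pocket_1 (a point): Where a guard's origin lies when fully home in this pocket, 34 mm above the worktop; nearest the robot. The pocket is 47 mm wide between side cheeks, flared at the mouth; the mouth is 20 mm from the floor along the guard. The catch, 20 mm wide and 67 mm high, stands 16 to 24 mm nearer the robot: come in over it.
- pocket_2 (a point): Where a guard's origin lies when fully home in this pocket, 34 mm above the worktop; second. Each pocket has a steel leaf spring on its front wall that rubs on the teeth over the last 9 mm: a guard stops short of home unless pushed, with some 3 to 12 N, until it stops on the floor.
- pocket_3 (a point): Where a guard's origin lies when fully home in this pocket, 34 mm above the worktop; the middle one. The cheeks end 2 mm below the seated guard's middle, so the upper half of its sides is free for the fingers; lower down they would catch the guard in front, whose top edge lies level with the middle.
- pocket_4 (a point): Where a guard's origin lies when fully home in this pocket, 34 mm above the worktop; fourth from the robot.
- pocket_5 (a point): Where a guard's origin lies when fully home in this pocket, 34 mm above the worktop; farthest from the robot.
- guard_1: Black clipper comb guard, 43 (x) x 44 (y) x 14 (z) mm. Origin: middle of its flat underside, z away from it; teeth (6 mm high, side strips 8 mm) point to -x; the back bar (14 mm high) is at x = 16 to 22 mm; flat sides at y = +-22 mm. Stands in one of the rack's pockets; which one varies.
- guard_2: Black clipper comb guard, 43 (x) x 44 (y) x 14 (z) mm. Origin: middle of its flat underside, z away from it; teeth (6 mm high, side strips 8 mm) point to -x; the back bar (14 mm high) is at x = 16 to 22 mm; flat sides at y = +-22 mm. Stands in one of the rack's pockets; which one varies.
- guard_3: Black clipper comb guard, 43 (x) x 44 (y) x 14 (z) mm. Origin: middle of its flat underside, z away from it; teeth (6 mm high, side strips 8 mm) point to -x; the back bar (14 mm high) is at x = 16 to 22 mm; flat sides at y = +-22 mm. Stands in one of the rack's pockets; which one varies.
- guard_4: Black clipper comb guard, 43 (x) x 44 (y) x 14 (z) mm. Origin: middle of its flat underside, z away from it; teeth (6 mm high, side strips 8 mm) point to -x; the back bar (14 mm high) is at x = 16 to 22 mm; flat sides at y = +-22 mm. Spare: lies flat on the worktop, right of the rack, its bar side roughly away from the robot.
- guard_5: Black clipper comb guard, 43 (x) x 44 (y) x 14 (z) mm. Origin: middle of its flat underside, z away from it; teeth (6 mm high, side strips 8 mm) point to -x; the back bar (14 mm high) is at x = 16 to 22 mm; flat sides at y = +-22 mm. Spare: lies flat on the worktop, right of the rack, its bar side roughly away from the robot.
- clipper: Bystander: cordless clipper 44x182x35 mm lying along y. Origin under its middle.
- trimmer: Bystander: slim black trimmer 25x125x21 mm, lying flat. Origin under its middle.
- cologne_short: Bystander: standing cologne bottle 33x45x104 mm. Origin under its middle.
- cologne_tall: Bystander: standing cologne bottle 33x45x124 mm. Origin under its middle.
- cream_tube: Bystander: standing cream tube 29x42x85 mm. Origin under its middle.
Not all that is in view belongs to the job. What is shaped like the guard_5 but purple is not meant.

How it is judged:
At the end, for the whole second after the job is handed in: Every one of the five guards is at rest in a pocket of its own, teeth down and within 5 mm of fully home, and the keeper is closed to within 0.08 rad (about 4.5 degrees) of its stop ((distance between guard_1 and pocket_1 below 0.005 m or distance between guard_1 and pocket_2 below 0.005 m or distance between guard_1 and pocket_3 below 0.005 m or distance between guard_1 and pocket_4 below 0.005 m or distance between guard_1 and pocket_5 below 0.005 m) and angle between each of guard_1, guard_2, guard_3, guard_4, guard_5's own x axis and vertical below 1 rad and linear speed of each of guard_1, guard_2, guard_3, guard_4, guard_5 below 0.02 m/s and (distance between guard_2 and pocket_1 below 0.005 m or distance between guard_2 and pocket_2 below 0.005 m or distance between guard_2 and pocket_3 below 0.005 m or distance between guard_2 and pocket_4 below 0.005 m or distance between guard_2 and pocket_5 below 0.005 m) and (distance between guard_3 and pocket_1 below 0.005 m or distance between guard_3 and pocket_2 below 0.005 m or distance between guard_3 and pocket_3 below 0.005 m or distance between guard_3 and pocket_4 below 0.005 m or distance between guard_3 and pocket_5 below 0.005 m) and (distance between guard_4 and pocket_1 below 0.005 m or distance between guard_4 and pocket_2 below 0.005 m or distance between guard_4 and pocket_3 below 0.005 m or distance between guard_4 and pocket_4 below 0.005 m or distance between guard_4 and pocket_5 below 0.005 m) and (distance between guard_5 and pocket_1 below 0.005 m or distance between guard_5 and pocket_2 below 0.005 m or distance between guard_5 and pocket_3 below 0.005 m or distance between guard_5 and pocket_4 below 0.005 m or distance between guard_5 and pocket_5 below 0.005 m) and value of joint keeper below 0.08 rad and velocity of joint keeper below 0.05 rad/s); the robot touches nothing.
It fails at once if a guard that was already in the rack is moved more than 15 mm (distance of any of guard_1, guard_2, guard_3 from where it was at the start of the episode above 0.015 m).
It fails at once if a bystander (clipper, trimmer, cologne bottles, cream tube) is moved more than 30 mm (distance of any of clipper, trimmer, cologne_short, cologne_tall, cream_tube from where it was at the start of the episode above 0.03 m).
It also fails if it takes over 64 s, if anything falls off the work surface, if the arm or the gripper's body presses on something with over 40 N, if the wrist force passes 120 N, or if a joint passes its speed limit or range.

ROBOT

A 6-joint arm with a two-finger parallel gripper is mounted at the origin on a cart in front of the work surface, level with it; the furniture and walls round the work are solid. World frame = base frame: x ahead of the robot, y to its left, z up, the work surface at z = 0. Lengths are in m, angles in rad, forces in N, time in s.
With the tool pointing down it reaches from about 0.35 to 0.875 m from the base axis. Payload 4.2 kg.
Tool frame: the origin (TCP) lies on the mounting face of the last link; the fingertips stand 182 mm ahead of it and the grasp point (between the pads) lies 164 mm ahead of it (bot.grip_point_offset is the distance from the TCP to the grasp point, in m); z points along the fingers, y is the line along which they close (so a half turn about z gives the same grasp; the last joint's range is limited). The gripper opens to 87 mm and grips with 3 to 60 N. Pads are 19 mm wide; open, the fingers measure 117 mm over their backs; the gripper's body (75 mm by 190 mm) begins 51 mm behind the grasp point.
Start: joints at [-1.079, 0.385, 0.008, 0, -1.194, -0.259], TCP at [0.144, -0.608, 0.405] pointing down, gripper open.
Joint ranges: [-3.14, 3.14], [-1.21, 2.06], [-1.07, 1.41], [-3.16, 2.05], [-2.99, -0.16], [-3.1, 3.1]. Speed limits (rad/s): [2.79, 2.79, 3.14, 3.14, 3.14, 3.14].

INTERFACE

Orientations are given as a unit quaternion [w, x, y, z].
In Python, from bench import bot gives the robot as it stands.
- The arm moves only by the shell command python3 -m jog 'ROWS' [OPENING] [FORCE]. ROWS is JSON, a list that holds one entry, the list of rows, each a list of 4 numbers: the shift along the tool's x, y, z in m, then the turn about the tool's z in degrees. A call has 1 to 20 rows; each row shifts and turns the commanded pose from where the row before left it, along the tool's axes as they then stand; what a row does not reach is not made up. A row lasts 1/8 s, in which the tool goes at most 62.5 mm and 10.7 degrees, less where a joint would pass 70% of its speed; a pose out of reach is approached as far as the arm can. A call with a gripper value outside its range is refused whole. OPENING is the closure, from 0 (fully open) to 1 (shut), set as the call begins (- or left out, the last holds). The fingers move at their own pace and stop on an object; FORCE is the grip in N (left out, the last holds). Time passes only in rows, so rows that do not move let the fingers close. It gives the time, the measured TCP pose, the force, the opening and the grip force at its end, in the units of the state.
- bot.state(): the state, without advancing time (a new reading comes with each control period).
- bot.capture(name): name is "scene" or "top" or "wrist"; returns (picture, depth): 420x560x3 uint8, blue, green, red; 420x560 float32, m along the optical axis (not along the pixel's ray), 0 where there is no reading.
- bot.calibration(name): a dict with "mtx" (3x3 intrinsics, pixels), "D" ([k1, k2, p1, p2, k3] as OpenCV has them; the pictures are not rectified), "pose" (4x4, takes a point from camera to world coordinates); the wrist camera has in their place "hand_eye" (4x4, takes a point from camera to tool coordinates, whose origin is the TCP and whose axes are the flange's). Camera axes: x right, y down, z forward; pixel columns grow to the right and rows downward; lengths in m; the calibration is good to about 2 mm. A picture is of the moment at which its call begins: read the wrist's pose just before it. calibration takes no time and is no camera call.
- bot.hand_in(): hands the job in; it is judged then, once.
The state is a dict: "time": time; "joint_positions": joint angles; "dq": joint speeds; "joint_efforts": joint torques, N m; "tcp_pos": TCP position; "ee_rot": TCP orientation; "contact_force": force on the tool from outside, world axes, zero at the start; "torque": the same for the moment, N m; "width": finger opening in m; "finger_force": force on a finger pad.
Only numpy, scipy, OpenCV 4.12 (cv2) and the standard library are available. Lean on these libraries where they do the work, as an engineer would, in place of code of your own. Each camera call takes 0.05 s, during which the arm holds its last target. There are 200 camera calls.

## Working session

There is one attempt and no reset: what is moved stays moved. The work goes in short steps, Python scripts to look and compute and a shell command to move; the robot and the scene stay as the last step left them, time stands still between calls to the robot, and variables do not carry over. Pictures are saved under pics/ and viewed, at most 10 in all, crops included, and the job is handed in when it is done.

```bash
ls; mkdir -p pics
cat > h.py <<'E'
import numpy as np, cv2
from bench import bot
from scipy.spatial.transform import Rotation as R
E
python3 - <<'E'
from h import *
ims=[]
for n in ("scene","top"):
    p,d=bot.capture(n); cv2.imwrite(f"pics/{n}0.png",p); np.savez(f"{n}0.npz",p=p,d=d)
    c=bot.calibration(n); print(n,np.round(c["mtx"],1).tolist(),np.round(c["pose"],3).tolist())
s=bot.state(); print(s)
print(bot.calibration("wrist")["hand_eye"])
E
```

```text
pics
scene [[515.6, 0.0, 285.1], [0.0, 515.6, 208.1], [0.0, 0.0, 1.0]] [[0.585, -0.333, 0.739, -0.354], [-0.811, -0.251, 0.529, -0.748], [0.009, -0.909, -0.417, 0.606], [0.0, 0.0, 0.0, 1.0]]
top [[483.1, 0.0, 283.3], [0.0, 483.1, 212.5], [0.0, 0.0, 1.0]] [[-0.029, -0.996, 0.083, 0.429], [-0.999, 0.03, 0.014, -0.085], [-0.017, -0.083, -0.996, 1.357], [0.0, 0.0, 0.0, 1.0]]
{'time': 0.1, 'joint_positions': array([-1.07941544e+00,  3.85483585e-01,  6.76755108e-03, -4.19790834e-04,
       -1.19400767e+00, -2.58569119e-01]), 'dq': array([-0.00146545, -0.00351737,  0.00275495,  0.00069639,  0.00042321,
        0.00070477]), 'joint_efforts': array([-6.65953326e-05, -3.91690779e+01,  1.87935805e+01,  4.23188031e+00,
        1.35081861e-02, -6.91335185e-05]), 'tcp_pos': array([ 0.14416891, -0.60796095,  0.40377051]), 'ee_rot': array([-1.71408674e-04, -1.16066225e-01,  9.93240990e-01,  9.68181026e-04]), 'contact_force': array([-0.15766276, -0.05705799, -0.26183348]), 'torque': array([ 0.03656147,  0.06478532, -0.00320789]), 'finger_force': 0.0, 'width': 0.08694039998216056}
[[-4.22579568e-05 -9.67335885e-01 -2.53498094e-01  6.92558772e-02]
 [ 9.99999997e-01 -5.68783419e-05  5.03455641e-05  5.31443385e-04]
 [-6.31196221e-05 -2.53498091e-01  9.67335885e-01  2.12116141e-02]
 [ 0.00000000e+00  0.00000000e+00  0.00000000e+00  1.00000000e+00]]
```

View pics/top0.png

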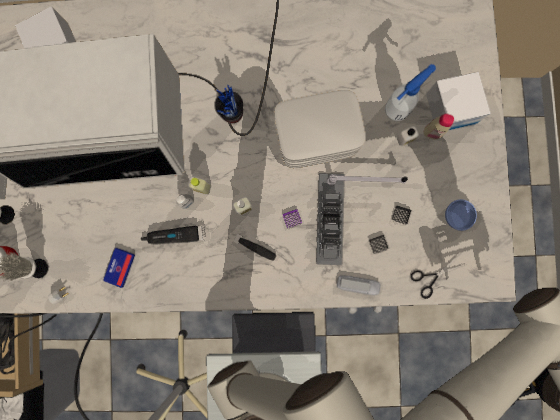

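View pics/scene0.png

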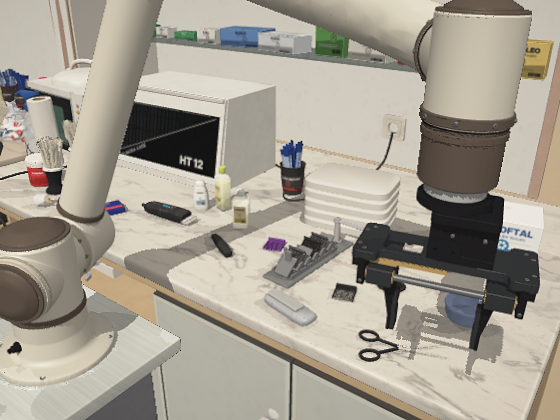

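The top view shows the rack at cols 316–343, rows 172–264, with its far end at the top. The keeper runs from the pivot at about (333,179) to the knob at (405,180), so it is about square to the row. The loose guards are at (401,214) and (378,243), and the purple decoy is at (291,217). The scene view agrees. Next I'll convert these to rough world positions.

```bash
cat >> h.py <<'E'
def ray(n,uv,z,cam=None):
    """pixels -> world points on plane z; cam = 4x4 pose for wrist"""
    c=bot.calibration(n); T=np.array(c["pose"]) if cam is None else cam
    u=cv2.undistortPoints(np.array(uv,float).reshape(-1,1,2),np.array(c["mtx"]),np.array(c["D"])).reshape(-1,2)
    d=np.c_[u,np.ones(len(u))]@T[:3,:3].T
    return T[:3,3]+d*((np.asarray(z)-T[2,3])/d[:,2])[:,None]
def tool():
    s=bot.state(); T=np.eye(4); q=s["ee_rot"]
    T[:3,:3]=R.from_quat(np.r_[q[1:],q[0]]).as_matrix(); T[:3,3]=s["tcp_pos"]; return T
def wrist(name):
    T=tool()@np.array(bot.calibration("wrist")["hand_eye"])
    p,d=bot.capture("wrist"); cv2.imwrite(f"pics/{name}.png",p); np.savez(f"{name}.npz",p=p,d=d,T=T); return p,d,T
def go(x,y,yaw=None):
    """print needed tool-frame shift to bring TCP to x,y (current yaw); yaw of tool x axis in world"""
    T=tool(); d=T[:3,:3].T@(np.array([x,y,T[2,3]])-T[:3,3]); a=np.degrees(np.arctan2(T[1,0],T[0,0]))
    print("shift",np.round(d,4),"toolx yaw",round(a,2),"tcp",np.round(T[:3,3],4))
E
python3 - <<'E'
from h import *
print(ray("top",[(329,172),(329,264)],0.01).round(3))
print(ray("top",[(401,214),(378,243)],0.01).round(3))
print(ray("top",[(333,179),(405,180)],[.067,.089]).round(3))
go(0.40,-0.24)
T=tool();print(T.round(3)); print(bot.calibration("wrist")["mtx"],bot.calibration("wrist")["D"])
E
```

```text
[[ 0.652 -0.198  0.01 ]
 [ 0.394 -0.189  0.01 ]]
[[ 0.527 -0.395  0.01 ]
 [ 0.448 -0.327  0.01 ]]
[[ 0.623 -0.203  0.067]
 [ 0.611 -0.392  0.089]]
shift [-0.3338  0.2991  0.0005] toolx yaw -166.67 tcp [ 0.1442 -0.608   0.4038]
[[-0.973 -0.231 -0.001  0.144]
 [-0.231  0.973  0.002 -0.608]
 [ 0.     0.002 -1.     0.404]
 [ 0.     0.     0.     1.   ]]
[[367.98747587   0.         279.38980644]
 [  0.         367.98747587 210.99782732]
 [  0.           0.           1.        ]] [-0.04954028  0.          0.          0.          0.        ]
```

```bash
python3 -m jog '[[[-0.035,0.02,0,0],[-0.035,0.02,0,0],[-0.035,0.02,0,0],[-0.035,0.02,0,0],[-0.035,0.02,0,0],[-0.035,0.02,0,0],[-0.035,0.02,0,0],[-0.035,0.02,0,0],[-0.035,0.02,0,0],[-0.035,0.02,0,0],[-0.035,0.02,0,0],[-0.035,0.02,0,0],[0,0,0.035,7.6],[0,0,0.035,7.7],[0,0,0,0],[0,0,0,0]]]' 0
python3 - <<'E'
from h import *
wrist("w1"); go(.5,-.28)
E
```

```text
time: 2.1
tcp_pos: [0.498, -0.278, 0.336]
ee_rot: [0.001, 0.016, 1.0, -0.001]
contact_force: [-0.4, -0.6, 0.5]
width: 0.087
finger_force: 0.0
shift [-0.0021 -0.0019  0.    ] toolx yaw 178.14 tcp [ 0.498  -0.278   0.3364]
```

View pics/w1.png

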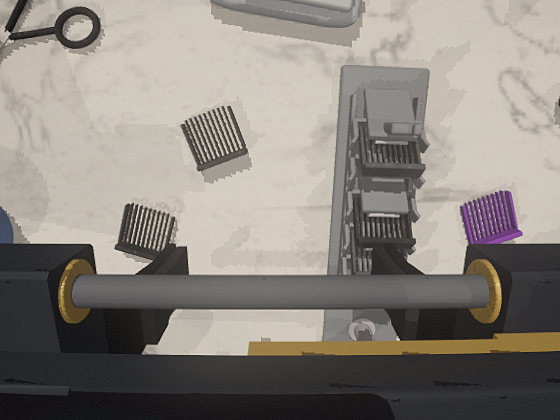

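The rack's near end is at the top, and the loose guards are at (215,137) and (147,230). The gripper hides the far pockets. I'll shift forward for a full view.

```bash
python3 -m jog '[[[-0.05,0.0,0,0],[-0.05,0.0,0,0],[-0.03,0,0,0],[0,0,0,0],[0,0,0,0]]]' 0
python3 - <<'E'
from h import *
p,d,T=wrist("w2"); go(.5,-.28)
cv2.imwrite("pics/w2c.png",cv2.resize(p[0:275],None,fx=1.42,fy=1.42,interpolation=cv2.INTER_CUBIC))
E
```

```text
time: 2.78
tcp_pos: [0.627, -0.2823, 0.3357]
ee_rot: [0.0, 0.017, 1.0, -0.0]
contact_force: [-0.4, -0.4, -0.1]
width: 0.0871
finger_force: 0.0
shift [ 1.267e-01 -2.000e-03 -1.000e-04] toolx yaw 178.04 tcp [ 0.6267 -0.2823  0.3358]
```

View pics/w2c.png

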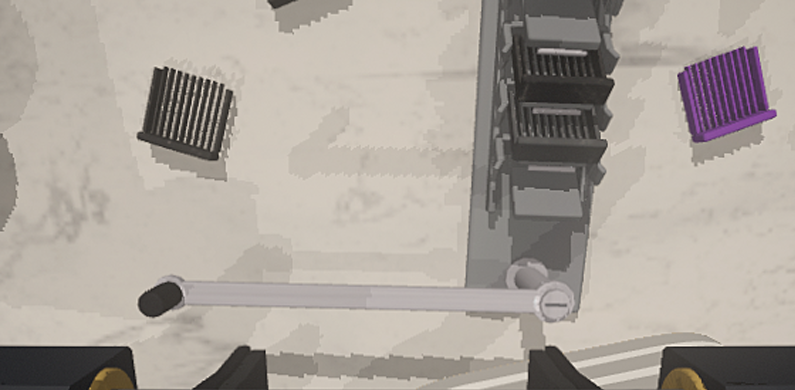

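```bash
cat >> h.py <<'E'
def cloud(p,d,T):
    h,w=d.shape; v,u=np.mgrid[:h,:w]; c=bot.calibration("wrist")
    n=cv2.undistortPoints(np.stack([u,v],-1).reshape(-1,1,2).astype(float),np.array(c["mtx"]),np.array(c["D"])).reshape(h,w,2)
    P=np.dstack([n[...,0]*d,n[...,1]*d,d]); return P@T[:3,:3].T+T[:3,3]
E
python3 - <<'E'
from h import *
for n,rois in (("w1",{"A":(165,90,90,90),"B":(100,190,85,75)}),("w2",{"B":(85,35,85,90)})):
    z=np.load(n+".npz"); p,d,T=z["p"],z["d"],z["T"]; C=cloud(p,d,T)
    tab=C[240:262,200:310] if n=="w1" else C[140:190,100:300]
    tz=np.median(tab[...,2]); print(n,"table z",tz,np.std(tab[...,2]))
    g=p.max(2).astype(int); sat=g-p.min(2)
    for k,(x,y,w,h) in rois.items():
        m=np.zeros(d.shape,bool); m[y:y+h,x:x+w]=1
        m&=(C[...,2]-tz>0.003)&(C[...,2]<0.03)&(d>0)
        m=cv2.morphologyEx(m.astype(np.uint8),cv2.MORPH_OPEN,np.ones((3,3)))>0
        Q=C[m]; r=cv2.minAreaRect((Q[:,:2]*1000).astype(np.float32)); 
        b=Q[Q[:,2]-tz>0.010]; br=cv2.minAreaRect((b[:,:2]*1000).astype(np.float32))
        print(k,m.sum(),"rect",np.round(r[0],1),np.round(r[1],1),round(r[2],1),"bar",len(b),np.round(br[0],1),np.round(br[1],1),round(br[2],1),"zmax",Q[:,2].max())
        m2=np.zeros(d.shape,np.uint8); m2[y:y+h,x:x+w]=(g[y:y+h,x:x+w]<90); m2=cv2.morphologyEx(m2,cv2.MORPH_CLOSE,np.ones((5,5)))
        cs=max(cv2.findContours(m2,0,1)[0],key=cv2.contourArea); q=ray("wrist",cs.reshape(-1,2),np.full(len(cs),.007),T)[:,:2]*1000
        r=cv2.minAreaRect(q.astype(np.float32)); print("  colour",np.round(r[0],1),np.round(r[1],1),round(r[2],1))
    if n=="w1":
        for q in [(346,72),(424,75),(346,200),(385,105),(403,129),(388,200),(365,80)]: print(q,C[q[1],q[0]].round(4))
    else:
        for q in [(391,213),(371,195),(350,209),(150,206),(385,142),(340,190),(410,200),(395,20)]: print(q,C[q[1],q[0]].round(4))
        print("pivot",ray("wrist",[(391.5,213)],[.067],T).round(4))
        m=((C[...,2]>.058)&(C[...,2]<.074)&(p.min(2)>100)); m[:,:120]=0; m[:,370:]=0; m[:170]=0;m[240:]=0
        Q=C[m]; print("keeper line",len(Q),np.round(cv2.fitLine(Q[:,:2].astype(np.float32),2,0,.01,.01).ravel(),4),Q[:,1].min(),Q[:,1].max(),np.median(Q[:,2]))
        m=((C[...,2]>.083)&(C[...,2]<.095)); m[:,:90]=0; m[:,140:]=0; m[:170]=0;m[240:]=0
        print("knob",C[m].mean(0),m.sum())
E
```

```text
w1 table z -0.001314081532619804 0.0222032587247975
A 713 rect [ 446.5 -330.6] [41.1 44.4] 18.2 bar 329 [ 463.6 -324.7] [ 5.  43.3] 18.2 zmax 0.015230601045801373
  colour [ 445.7 -330.6] [42.2 44.8] 18.1
B 847 rect [ 525.8 -399. ] [44.4 41. ] 70.2 bar 273 [ 541.2 -407.4] [37.1 13. ] 57.8 zmax 0.014442012829216866
  colour [ 531.1 -390.2] [63.5 51.3] 68.8
(346, 72) [ 0.3976 -0.2219  0.0075]
(424, 75) [ 0.4012 -0.1594  0.0074]
(346, 200) [ 0.4976 -0.2239  0.0246]
(385, 105) [ 0.4241 -0.1953  0.0263]
(403, 129) [ 0.4407 -0.1918  0.0602]
(388, 200) [ 0.4955 -0.1935  0.0377]
(365, 80) [ 0.4041 -0.2068  0.008 ]
w2 table z -0.0011092817612639028 0.021133179730891107
B 1726 rect [ 525.4 -398.5] [45.  43.1] 70.1 bar 359 [ 543.2 -404.4] [44.   5.3] 69.8 zmax 0.014851780984022733
  colour [ 525.9 -398.2] [47.2 43.1] 70.5
(391, 213) [ 0.6258 -0.2049  0.0709]
(371, 195) [ 0.6219 -0.2089  0.0296]
(350, 209) [ 0.6233 -0.2323  0.0658]
(150, 206) [ 0.6161 -0.3717  0.067 ]
(385, 142) [ 0.5798 -0.2022  0.0402]
(340, 190) [ 0.6214 -0.2303  0.0088]
(410, 200) [ 6.343e-01 -1.667e-01 -3.000e-04]
(395, 20) [ 0.4965 -0.1977  0.0405]
pivot [[ 0.6269 -0.2034  0.067 ]]
keeper line 4021 [ 0.0596  0.9982  0.6205 -0.3047] -0.3942958706064426 -0.2186070066308638 0.06566907294019822
knob [ 0.6153615  -0.39289814  0.08714735] 321
```

Run:
```python
from h import *
A=[];K=[]
for n in ("w1","w2"):
    z=np.load(n+".npz"); p,d,T=z["p"],z["d"],z["T"]; C=cloud(p,d,T)
    m=(d>0)&(C[...,2]>.004)&(C[...,2]<.068)&(C[...,0]>.37)&(C[...,0]<.612)&(C[...,1]<-.14)&(C[...,1]>-.25)
    m[245:]=0
    A.append(C[m]); K.append(p.max(2)[m])
A=np.vstack(A);K=np.hstack(K)
b=A[(A[:,2]<.011)]
# edges of base: extreme y in x bins
xs=np.arange(.40,.60,.004); L=[];Rr=[]
for x in xs:
    q=b[abs(b[:,0]-x)<.003]; 
    if len(q)>5: L.append((x,q[:,1].max()));Rr.append((x,q[:,1].min()))
for e in (L,Rr):
    e=np.array(e); l=cv2.fitLine(e.astype(np.float32),cv2.DIST_HUBER,0,.001,.01).ravel(); print("edge",l.round(4),"y at .5",(l[3]+(.5-l[2])*l[1]/l[0]).round(4), np.degrees(np.arctan(l[1]/l[0])).round(2))
print("xmin base",np.percentile(b[:,0],.5))
g=A[(K<75)&(A[:,2]>.038)]
print(np.histogram(g[:,0],np.arange(.42,.62,.005)))
hh=A[(A[:,2]>.05)]
for x in np.arange(.42,.61,.004):
    q=A[abs(A[:,0]-x)<.002]; k=K[abs(A[:,0]-x)<.002]; t=q[:,2]>q[:,2].max()-.004
    print(round(x,3),"zmax",q[:,2].max().round(3),"y",q[t][:,1].min().round(3),q[t][:,1].max().round(3),int(np.median(k[t])))
```

```text
edge [ 0.9945 -0.1046  0.514  -0.1671] y at .5 -0.1656 -6.0
edge [ 0.9981 -0.0623  0.4676 -0.2305] y at .5 -0.2325 -3.57
xmin base 0.3934664868934861
(array([  0,   0,   0,   0,   0,   1,   1,  44, 137, 177, 277,  29,   0,
         0,   0,   7,  74,  15, 143, 403, 956, 636, 190,  13,  68,  86,
       343, 387,  16,   0,   0,   0,   0,   0,   0,   0,   0,   0,   0]), array([0.42 , 0.425, 0.43 , 0.435, 0.44 , 0.445, 0.45 , 0.455, 0.46 ,
       0.465, 0.47 , 0.475, 0.48 , 0.485, 0.49 , 0.495, 0.5  , 0.505,
       0.51 , 0.515, 0.52 , 0.525, 0.53 , 0.535, 0.54 , 0.545, 0.55 ,
       0.555, 0.56 , 0.565, 0.57 , 0.575, 0.58 , 0.585, 0.59 , 0.595,
       0.6  , 0.605, 0.61 , 0.615]))
0.42 zmax 0.026 y -0.21 -0.175 142
0.424 zmax 0.029 y -0.21 -0.175 141
0.428 zmax 0.033 y -0.211 -0.175 141
0.432 zmax 0.036 y -0.211 -0.175 141
0.436 zmax 0.065 y -0.185 -0.181 122
0.44 zmax 0.067 y -0.186 -0.18 142
0.444 zmax 0.067 y -0.186 -0.181 126
0.448 zmax 0.045 y -0.211 -0.176 100
0.452 zmax 0.042 y -0.222 -0.165 128
0.456 zmax 0.044 y -0.215 -0.172 102
0.46 zmax 0.047 y -0.216 -0.173 101
0.464 zmax 0.
[... 612 characters left out ...]
1 y -0.216 -0.177 50
0.536 zmax 0.042 y -0.228 -0.17 120
0.54 zmax 0.043 y -0.222 -0.172 88
0.544 zmax 0.046 y -0.222 -0.178 95
0.548 zmax 0.057 y -0.223 -0.18 93
0.552 zmax 0.058 y -0.222 -0.178 81
0.556 zmax 0.056 y -0.221 -0.179 68
0.56 zmax 0.051 y -0.214 -0.179 68
0.564 zmax 0.043 y -0.228 -0.173 141
0.568 zmax 0.038 y -0.229 -0.172 95
0.572 zmax 0.036 y -0.219 -0.173 88
0.576 zmax 0.04 y -0.219 -0.184 139
0.58 zmax 0.043 y -0.219 -0.184 139
0.584 zmax 0.046 y -0.22 -0.184 139
0.588 zmax 0.045 y -0.219 -0.184 96
0.592 zmax 0.01 y -0.238 -0.167 108
0.596 zmax 0.01 y -0.238 -0.167 105
0.6 zmax 0.01 y -0.239 -0.167 106
0.604 zmax 0.01 y -0.239 -0.168 121
0.608 zmax 0.01 y -0.239 -0.168 114
```

Rack yaw is about −3.2°. Pocket_2 is empty at about (0.488,−0.196), and pocket_5 is empty at about (0.572,−0.201). The tool can't tilt, so I'll grip a guard by its sides and press its bar onto the keeper's edge to pivot it 40° in the grip. I start with the nearer guard, at (0.446,−0.331).

```bash
python3 -m jog '[[[0.0347,-0.0106,0.02,0],[0.0347,-0.0106,0.02,0],[0.0347,-0.0106,0.02,0],[0.0347,-0.0106,0.02,0],[0.0347,-0.0106,0.02,0],[0,0,0,-10],[0,0,0,-10],[0,0,0,0],[0,0,0,0]]]' 0
python3 - <<'E'
from h import *
go(.452,-.3288)
E
```

```text
time: 3.95
tcp_pos: [0.4519, -0.3292, 0.2354]
ee_rot: [0.0, -0.156, 0.988, -0.0]
contact_force: [0.1, -0.6, -0.3]
width: 0.0864
finger_force: 0.0
shift [-0.0002  0.0003 -0.    ] toolx yaw -162.11 tcp [ 0.4519 -0.3292  0.2354]
```

```bash
python3 -m jog '[[[0,0,0.025,0],[0,0,0.02,0],[0,0,0.006,0],[0,0,0,0],[0,0,0,0]]]' 0
python3 -m jog '[[[0,0,0,0],[0,0,0,0],[0,0,0,0],[0,0,0,0],[0,0,0,0],[0,0,0,0]]]' 1 8
```

```text
time: 4.58
tcp_pos: [0.4526, -0.3293, 0.1845]
ee_rot: [0.001, -0.157, 0.988, -0.0]
contact_force: [0.1, -0.1, -0.9]
width: 0.0868
finger_force: 0.0
time: 5.32
tcp_pos: [0.4522, -0.3292, 0.1837]
ee_rot: [-0.0, -0.157, 0.988, -0.0]
contact_force: [-0.1, 0.4, 0.7]
width: 0.0441
finger_force: 8.0
```

```bash
python3 -m jog '[[[0,0,-0.03,0],[0,0,-0.03,0],[0,0,-0.03,0],[0,0,-0.01,10.6],[0,0,0,10.6],[-0.0367,0.0069,0,0],[-0.0367,0.0069,0,0],[-0.0367,0.0069,0,0],[-0.0367,0.0069,0,0],[0,0,0,0],[0,0,0,0]]]'
python3 - <<'E'
from h import *
go(.600,-.31)
E
```

```text
time: 6.7
tcp_pos: [0.5998, -0.3096, 0.2831]
ee_rot: [-0.001, 0.028, 1.0, 0.0]
contact_force: [-0.8, -0.4, 0.6]
width: 0.0438
finger_force: 8.0
shift [-0.0002 -0.0004 -0.    ] toolx yaw 176.83 tcp [ 0.5998 -0.3096  0.2831]
```

```bash
python3 -m jog '[[[0,0,0.015,0],[0,0,0.012,0],[0,0,0.004,0],[0,0,0,0]]]' 
python3 -m jog '[[[0,0,0.0015,0],[0,0,0.0015,0],[0,0,0.0015,0],[0,0,0.0015,0]]]'
python3 -m jog '[[[0,0,0.0015,0],[0,0,0.0015,0],[0,0,0.0015,0],[0,0,0.0015,0],[0,0,0,0]]]'
python3 - <<'E'
from h import *
wrist("w3")
p,d=bot.capture("scene"); cv2.imwrite("pics/s3.png",cv2.resize(p[170:330,270:490],None,fx=3,fy=3,interpolation=cv2.INTER_CUBIC)); go(.6,-.31)
E
```

```text
time: 7.2
tcp_pos: [0.6001, -0.3098, 0.2522]
ee_rot: [-0.0, 0.028, 1.0, 0.0]
contact_force: [0.0, 0.9, 0.8]
width: 0.0435
finger_force: 8.0
time: 7.7
tcp_pos: [0.6003, -0.3097, 0.2467]
ee_rot: [0.0, 0.028, 1.0, -0.0]
contact_force: [0.1, 0.1, -0.4]
width: 0.0441
finger_force: 8.0
time: 8.32
tcp_pos: [0.6003, -0.3097, 0.2406]
ee_rot: [-0.0, 0.028, 1.0, 0.0]
contact_force: [0.1, -0.1, -0.2]
width: 0.0441
finger_force: 8.0
shift [ 0.0003 -0.0003  0.    ] toolx yaw 176.84 tcp [ 0.6003 -0.3097  0.2408]
```

View pics/s3.png

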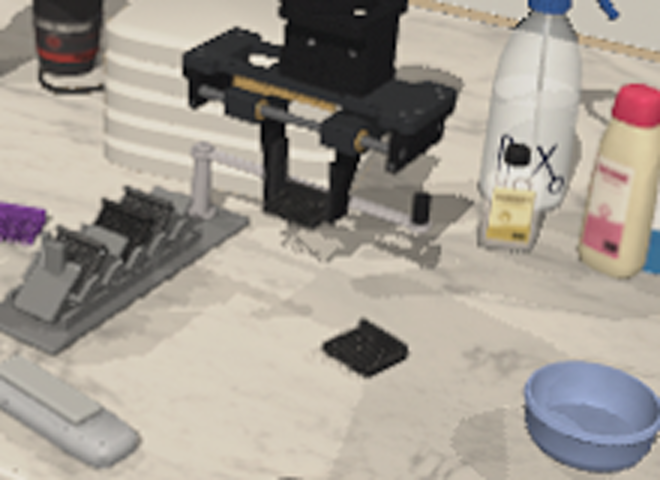

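The scene view shows the guard between the fingers at (300,205) in the crop, next to the keeper. It's too coarse to read the tilt, so I'll check the wrist depth.

Run:
```python
from h import *
z=np.load("w3.npz"); C=cloud(z["p"],z["d"],z["T"]); T=tool(); L=(C-T[:3,3])@T[:3,:3]
for v in range(225,300,5):
    r=L[v,255:305]; r=r[(r[:,2]>.12)&(r[:,2]<.23)]
    if len(r): print(v,len(r),np.median(r,0).round(4), "z spread",np.percentile(r[:,2],[5,95]).round(4))
cv2.imwrite("pics/w3c.png",cv2.resize(z["p"][190:340,150:410],None,fx=3,fy=3))
```

```text
225 16 [2.170e-02 1.000e-04 1.792e-01] z spread [0.1783 0.1803]
230 16 [1.930e-02 1.000e-04 1.794e-01] z spread [0.1784 0.1801]
235 17 [ 1.690e-02 -1.000e-04  1.794e-01] z spread [0.1782 0.1812]
240 16 [1.450e-02 1.000e-04 1.794e-01] z spread [0.1788 0.181 ]
245 17 [ 1.210e-02 -1.000e-04  1.795e-01] z spread [0.1787 0.1809]
250 17 [ 0.0097 -0.0006  0.1795] z spread [0.1787 0.1814]
255 19 [ 7.300e-03 -1.000e-04  1.794e-01] z spread [0.1783 0.1814]
260 19 [ 4.800e-03 -1.000e-04  1.795e-01] z spread [0.1784 0.1823]
265 18 [2.400e-03 1.000e-04 1.793e-01] z spread [0.1786 0.1804]
270 18 [-2.000e-04  1.000e-04  1.795e-01] z spread [0.1785 0.1806]
```

View pics/w3c.png

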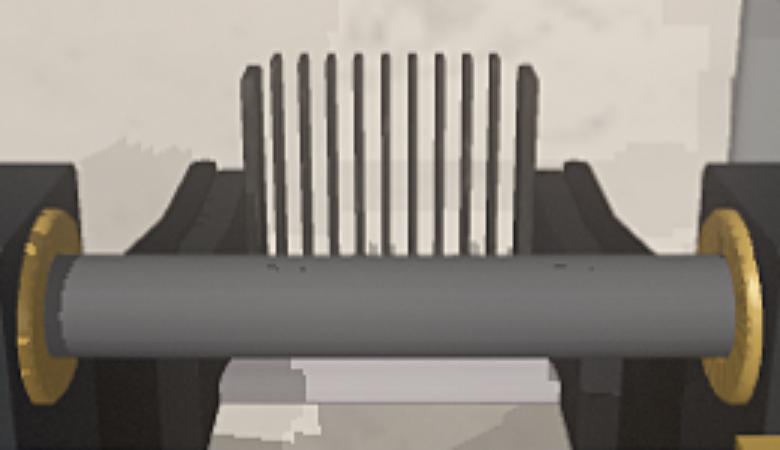

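The guard isn't tilted: its teeth are level, and it sits about 3 mm further back in the grip than planned, so its bar missed the keeper. I'll work out where the keeper is relative to the tool.

Run:
```python
from h import *
z=np.load("w3.npz"); T=tool(); p=z["p"]
g=p[:,:,1].astype(int); print("col 290 rows 300-335",g[300:335,290].tolist(),"col245",g[300:335,245].tolist())
print("col of tooth",g[195:225,288].tolist(), g[195:225,279].tolist(),g[195:225,238].tolist())
for v in (308,312,320,324,328):
    w=ray("wrist",[(288,v)],[.067],z["T"])[0]; print(v,w.round(4),((w-T[:3,3])@T[:3,:3]).round(4))
for v,zz in ((207.7,.0605),(212,.063)):
    w=ray("wrist",[(288,v)],[zz],z["T"])[0]; print(v,w.round(4),((w-T[:3,3])@T[:3,:3]).round(4))
```

```text
col 290 rows 300-335 [103, 102, 102, 100, 92, 89, 87, 80, 62, 122, 187, 182, 177, 179, 179, 181, 183, 182, 182, 183, 182, 180, 183, 175, 137, 162, 161, 162, 162, 161, 161, 163, 162, 161, 162] col245 [103, 104, 102, 97, 92, 89, 86, 78, 66, 94, 137, 134, 131, 131, 132, 135, 138, 138, 138, 139, 138, 135, 137, 131, 148, 202, 195, 195, 195, 195, 195, 195, 194, 197, 211]
col of tooth [210, 213, 214, 214, 214, 214, 214, 213, 211, 210, 207, 212, 178, 88, 89, 95, 95, 96, 95, 94, 92, 92, 92, 93, 92, 93, 92, 93, 92, 91] [207, 206, 208, 209, 207, 207, 206, 206, 207, 208, 210, 214, 183, 98, 86, 91, 93, 91, 93, 91, 92, 91, 93, 93, 92, 91, 90, 92, 91, 90] [207, 207, 207, 206, 206, 206, 206, 206, 205, 205, 205, 204, 205, 206, 207, 208, 211, 215, 218, 218, 219, 219, 219, 218, 218, 219, 221, 222, 222, 222]
308 [ 0.6172 -0.3062  0.067 ] [-0.0167  0.0045  0.1738]
312 [ 0.6193 -0.3063  0.067 ] [-0.0187  0.0045  0.1738]
320 [ 0.6235 -0.3065  0.067 ] [-0.0229  0.0045  0.1738]
324 [ 0.6256 -0.3066  0.067 ] [-0.0251  0.0046  0.1738]
328 [ 0.6277 -0.3067  0.067 ] [-0.0272  0.0046  0.1738]
207.7 [ 0.5712 -0.3038  0.0605] [0.0294 0.0044 0.1803]
212 [ 0.5725 -0.3039  0.063 ] [0.0281 0.0043 0.1778]
```

```bash
python3 -m jog '[[[0,0,-0.014,0],[-0.0025,0,0,0],[0,0,0,0],[0,0,0.003,0],[0,0,0.002,0],[0,0,0.002,0],[0,0,0.002,0]]]' 
python3 -m jog '[[[0,0,0.0015,0],[0,0,0.0015,0],[0,0,0.0015,0],[0,0,0,0]]]'
python3 - <<'E'
from h import *
go(.6025,-.31)
p,d,Tc=wrist("w4"); T=tool(); C=cloud(p,d,Tc);L=(C-T[:3,3])@T[:3,:3]
for v in range(215,275,10):
    r=L[v,255:305]; r=r[(r[:,2]>.12)&(r[:,2]<.23)]
    if len(r): print(v,len(r),np.median(r,0).round(4))
E
```

```text
time: 9.3
tcp_pos: [0.6031, -0.3099, 0.2463]
ee_rot: [0.001, 0.027, 1.0, -0.0]
contact_force: [-0.6, 1.5, 5.2]
width: 0.0442
finger_force: 8.0
time: 9.8
tcp_pos: [0.603, -0.3099, 0.2414]
ee_rot: [0.0, 0.028, 1.0, -0.0]
contact_force: [0.4, 1.0, 3.8]
width: 0.0439
finger_force: 8.0
shift [ 0.0005 -0.0001 -0.    ] toolx yaw 176.84 tcp [ 0.603  -0.3099  0.2414]
215 18 [2.500e-02 1.000e-04 1.833e-01]
225 17 [ 0.0206 -0.0002  0.1819]
235 17 [ 0.0163 -0.0002  0.1804]
245 17 [ 0.0121 -0.0002  0.1788]
255 17 [ 0.0079 -0.0002  0.1772]
265 17 [ 0.0038 -0.0002  0.1753]
```

The guard is now tilted about 21°. I'll keep pressing.

```bash
cat >> h.py <<'E'
def tilt(name):
    p,d,Tc=wrist(name); T=tool(); C=cloud(p,d,Tc);L=(C-T[:3,3])@T[:3,:3]
    r=L[180:272,255:305].reshape(-1,3); r=r[(r[:,2]>.13)&(r[:,2]<.215)&(r[:,0]>0)]
    for _ in range(3):
        f=np.polyfit(r[:,0],r[:,2],1); r=r[abs(np.polyval(f,r[:,0])-r[:,2])<.003]
    print("tilt",np.degrees(np.arctan(f[0])).round(1),"toothtop z at x=0",f[1].round(4),"tip",r[:,0].max().round(4),len(r))
E
python3 -m jog '[[[0,0,0.0015,0],[0,0,0.0015,0],[0,0,0.0015,0],[0,0,0.001,0],[0,0,0,0]]]'
python3 -c "
from h import *
tilt('w5')"
```

```text
time: 10.48
tcp_pos: [0.6028, -0.31, 0.2359]
ee_rot: [0.0, 0.028, 1.0, -0.0]
contact_force: [-0.1, 0.1, 4.4]
width: 0.044
finger_force: 8.0
tilt 30.5 toothtop z at x=0 0.1713 tip 0.0262 1033
```

```bash
python3 -m jog '[[[0,0,0.0015,0],[0,0,0.0015,0],[0,0,0.0015,0],[0,0,0.001,0],[0,0,0,0]]]'
python3 -c "
from h import *
tilt('w6')"
```

```text
time: 11.15
tcp_pos: [0.6027, -0.3098, 0.2296]
ee_rot: [-0.001, 0.028, 1.0, 0.0]
contact_force: [0.5, 0.4, -0.6]
width: 0.0437
finger_force: 8.0
tilt 33.3 toothtop z at x=0 0.1705 tip 0.0258 1023
```

The tilt is about 33°, and the fin will complete it. I'll back off, lift and go over pocket_5.

```bash
python3 -m jog '[[[0.003,0,0,0],[0.002,0,0,0],[0,0,-0.025,0],[0,0,-0.025,0],[0.001,0.0357,0,0],[0,0.0356,0,0],[0,0.0356,0,0],[0,0,0,0],[0,0,0,0]]]' - 20
python3 -c "
from h import *
tilt('w7');go(.6027,-.2027)"
```

```text
time: 12.32
tcp_pos: [0.6027, -0.203, 0.2805]
ee_rot: [0.0, 0.027, 1.0, -0.0]
contact_force: [-0.3, -0.8, -0.8]
width: 0.0438
finger_force: 20.0
tilt 33.3 toothtop z at x=0 0.1703 tip 0.0256 1008
shift [-0.      0.0007 -0.    ] toolx yaw 176.8 tcp [ 0.6026 -0.2034  0.2803]
```

```bash
python3 -m jog '[[[0,0.0005,0.02,0],[0,0,0.015,0],[0,0,0.005,0],[0.0046,0,0.0038,0],[0.0046,0,0.0038,0],[0,0,0,0]]]' - 10
python3 -m jog '[[[0.0046,0,0.0038,0],[0.0023,0,0.0019,0],[0.0023,0,0.0019,0],[0,0,0,0]]]'
python3 -c "
from h import *
tilt('w8');go(.6027,-.2027)"
```

```text
time: 13.12
tcp_pos: [0.5931, -0.2018, 0.2327]
ee_rot: [-0.0, 0.028, 1.0, 0.0]
contact_force: [-0.4, -0.3, -0.8]
width: 0.044
finger_force: 10.0
time: 13.62
tcp_pos: [0.5861, -0.2012, 0.2269]
ee_rot: [0.003, 0.027, 1.0, -0.001]
contact_force: [4.1, 0.9, 4.6]
width: 0.044
finger_force: 10.0
tilt -7.1 toothtop z at x=0 0.1857 tip 0.04 942
shift [-0.0167 -0.0006  0.0001] toolx yaw 176.9 tcp [ 0.5861 -0.2012  0.2269]
```

```bash
python3 -c "
from h import *
p=cv2.imread('pics/w8.png'); q,_=bot.capture('scene')
a=cv2.resize(p[150:280,180:380],(600,390)); b=cv2.resize(q[200:300,255:395],(560,400),interpolation=cv2.INTER_CUBIC)
cv2.imwrite('pics/w8c.png',np.vstack([a[:,:560][:300],b[:300]]))"
```

```text
(no output)
```

View pics/w8c.png

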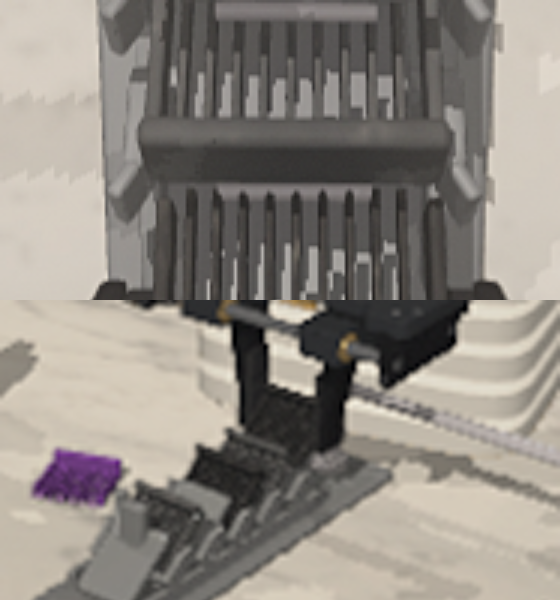

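The teeth are inside pocket 5, centred between the cheeks, but riding a bit high against the front wall. I'll shift towards the fin and then on down the slope.

```bash
python3 -m jog '[[[-0.0012,0,0.0015,0],[-0.0012,0,0.0015,0],[0,0,0,0]]]'
python3 -m jog '[[[0.0015,0,0.0013,0],[0.0015,0,0.0013,0],[0,0,0,0]]]'
```

```text
time: 14.1
tcp_pos: [0.5878, -0.2014, 0.2229]
ee_rot: [0.002, 0.027, 1.0, -0.0]
contact_force: [5.8, 0.8, 4.7]
width: 0.0438
finger_force: 10.0
time: 14.48
tcp_pos: [0.5862, -0.2013, 0.2214]
ee_rot: [0.005, 0.027, 1.0, -0.001]
contact_force: [7.1, 0.2, 5.6]
width: 0.0436
finger_force: 10.0
```

```bash
python3 -m jog '[[[0,0,0,0],[0,0,0,0],[0.0015,0,0.0013,0],[0.0015,0,0.0013,0],[0,0,0,0]]]' - 40
python3 - <<'E'
from h import *
p,d,T=wrist("w9"); C=cloud(p,d,T); H=np.array([.5718,-.2010,.034]); a=np.array([.9984,-.0558,0])
# teeth of held guard: profile along rack centre line
for v in range(205,275,6):
    q=C[v,:]; y=(q-H)@np.array([.0558,.9984,0]); x=(q-H)@a
    m=(abs(y)<.019)&(q[:,2]>.02)&(q[:,2]<.08)
    if m.sum()>4:
        t=m&(q[:,2]>np.percentile(q[m,2],60)); print(v,m.sum(),(1e3*np.median(x[t])).round(1),(1e3*np.median(q[t,2])).round(1))
E
```

```text
time: 15.1
tcp_pos: [0.5849, -0.2011, 0.221]
ee_rot: [0.008, 0.026, 1.0, -0.001]
contact_force: [9.1, 1.5, 11.2]
width: 0.0434
finger_force: 40.0
205 94 -18.3 54.5
211 90 -14.5 49.7
217 76 -9.1 40.6
223 78 -6.3 40.6
229 77 -3.8 41.5
235 79 -1.3 42.7
241 80 1.1 43.8
247 80 3.4 45.2
253 78 5.8 46.5
259 80 8.2 47.6
265 79 10.8 48.4
271 35 12.8 50.2
```

The teeth tips catch on the mouth because the pitch has flattened to about 26°. The bar rests on the fin, so I'll back off slightly and release so the guard can settle onto the fin.

```bash
python3 -m jog '[[[-0.002,0,-0.0013,0],[-0.0015,0,-0.0013,0],[0,0,0,0]]]' - 10
python3 -m jog '[[[0,0,0,0],[0,0,0,0],[0,0,0,0],[0,0,0,0]]]' 0.4
python3 -m jog '[[[0,0,-0.03,0],[0,0,-0.03,0],[-0.04,0,-0.02,0],[0,0,0,0],[0,0,0,0]]]' 0.4
cat >> h.py <<'E'
def prof(name,H,lo=-.03,hi=.04):
    """height profile (rack x rel. pocket, z) along the row, and lateral extent"""
    p,d,T=wrist(name); C=cloud(p,d,T); a=np.array([.9984,-.0558,0]); b=np.array([.0558,.9984,0])
    X=(C-H)@a;Y=(C-H)@b;Z=C[...,2]; ok=(d>0)&(abs(Y)<.021)&(Z>.005)&(Z<.1)
    for x in np.arange(lo,hi,.003):
        m=ok&(abs(X-x)<.0015)
        if m.sum()>5: t=m&(Z>np.percentile(Z[m],90)-.002); print(round(x*1e3),"z",(1e3*np.percentile(Z[m],95)).round(1),"y",(1e3*Y[t].min()).round(1),(1e3*Y[t].max()).round(1),int(np.median(p.max(2)[t])))
E
python3 - <<'E'
from h import *
prof("w10",np.array([.5718,-.2010,.034])); go(.6,-.2)
E
```

```text
time: 15.52
tcp_pos: [0.5857, -0.201, 0.2204]
ee_rot: [0.003, 0.027, 1.0, -0.0]
contact_force: [6.3, 0.9, 5.2]
width: 0.0441
finger_force: 10.0
time: 16.02
tcp_pos: [0.5838, -0.2014, 0.2189]
ee_rot: [-0.001, 0.028, 1.0, 0.0]
contact_force: [0.8, 0.1, -0.5]
width: 0.052
finger_force: 0.0
time: 16.65
tcp_pos: [0.6235, -0.2034, 0.2985]
ee_rot: [-0.001, 0.028, 1.0, 0.0]
contact_force: [-0.4, 0.0, -1.0]
width: 0.0525
finger_force: 0.0
-30 z 40.6 y -20.8 20.7 107
-27 z 43.0 y -20.5 21.0 106
-24 z 56.0 y -20.7 20.8 103
-21 z 57.2 y -20.7 20.8 102
-18 z 56.0 y -20.8 20.9 72
-15 z 52.6 y -20.7 20.7 73
-12 z 49.1 y -20.9 20.8 73
-9 z 41.7 y -20.2 17.3 130
-6 z 43.9 y -20.2 21.0 72
-3 z 45.2 y -20.2 21.0 79
0 z 46.4 y -20.1 21.0 80
3 z 47.3 y -20.2 20.9 77
6 z 48.7 y -20.1 21.0 77
9 z 50.4 y -20.7 20.9 78
12 z 51.7 y -20.7 20.8 77
15 z 53.0 y -20.7 20.8 77
18 z 54.6 y -20.5 16.3 78
21 z 55.7 y -20.5 16.9 79
24 z 64.3 y -19.9 20.6 90
27 z 64.6 y -20.5 20.5 82
30 z 61.0 y -19.7 20.8 58
33 z 54.9 y -19.6 20.8 95
shift [0.0235 0.0021 0.0001] toolx yaw 176.81 tcp [ 0.6233 -0.2034  0.2983]
```

The guard is balanced on the fin top at about 24°, with its teeth tip under the front wall's edge. I'll regrip nearer the bar and lift, so the trapped tip turns it to 40°.

```bash
python3 -m jog '[[[0.0335,-0.0005,0,0],[0,0,0.03,0],[0,0,0.03,0],[0,0,0.009,0],[0,0,0,0]]]' 0.3
python3 -m jog '[[[0,0,0,0],[0,0,0,0],[0,0,0,0]]]' 1 8
python3 -m jog '[[[0.001,0,-0.0017,0],[0.001,0,-0.0017,0],[0.001,0,-0.0017,0],[0.001,0,-0.0017,0],[0,0,0,0]]]'
python3 - <<'E'
from h import *
prof("w11",np.array([.5718,-.2010,.034]),-.015,.03); go(.5898,-.2020)
E
```

```text
time: 17.32
tcp_pos: [0.5905, -0.2022, 0.2299]
ee_rot: [-0.001, 0.028, 1.0, -0.0]
contact_force: [0.0, 0.3, 0.6]
width: 0.0605
finger_force: 0.0
time: 17.7
tcp_pos: [0.591, -0.2021, 0.2313]
ee_rot: [0.001, 0.027, 1.0, -0.0]
contact_force: [0.2, -0.4, 1.0]
width: 0.0438
finger_force: 8.0
time: 18.32
tcp_pos: [0.5867, -0.2019, 0.2375]
ee_rot: [0.0, 0.028, 1.0, -0.0]
contact_force: [1.0, 0.4, 0.7]
width: 0.0438
finger_force: 8.0
-15 z 52.6 y -21.0 20.8 61
-12 z 50.2 y -20.9 20.9 70
-9 z 51.1 y -20.9 21.0 72
-6 z 52.3 y -20.8 20.8 73
-3 z 53.3 y -21.0 20.8 76
0 z 54.5 y -21.0 20.8 75
3 z 55.8 y -21.0 20.9 73
6 z 57.1 y -21.0 21.0 72
9 z 58.1 y -20.9 21.0 68
12 z 59.8 y -20.9 21.0 68
15 z 60.5 y -20.8 21.0 69
18 z 58.5 y -16.0 20.0 51
shift [-0.0031  0.      0.    ] toolx yaw 176.84 tcp [ 0.5867 -0.2019  0.2374]
```

Run:
```python
from h import *
z=np.load("top0.npz"); c=bot.calibration("top"); d=z["d"]; h,w=d.shape; v,u=np.mgrid[:h,:w]
n=cv2.undistortPoints(np.stack([u,v],-1).reshape(-1,1,2).astype(float),np.array(c["mtx"]),np.array(c["D"])).reshape(h,w,2)
T=np.array(c["pose"]); C=np.dstack([n*d[...,None],d])@T[:3,:3].T+T[:3,3]
for x in np.arange(.60,.76,.02):
    print(round(x,2),[ (lambda q: round(float(q.max()),2) if len(q) else None)(C[...,2][(abs(C[...,0]-x)<.01)&(abs(C[...,1]-y)<.01)]) for y in np.arange(-.46,-.18,.02)])
print(bot.state()["joint_positions"].round(2))
```

```text
0.6 [0.01, 0.01, 0.01, 0.08, 0.07, 0.01, 0.01, 0.01, 0.01, 0.01, 0.01, 0.01, 0.02, 0.02, 0.02]
0.62 [0.01, 0.01, 0.01, 0.1, 0.09, 0.07, 0.07, 0.07, 0.07, 0.08, 0.07, 0.07, 0.07, 0.08, 0.02]
0.64 [0.01, 0.01, 0.01, 0.01, 0.01, 0.01, 0.01, 0.01, 0.0, 0.0, 0.0, 0.07, 0.07, 0.07, 0.02]
0.66 [0.01, 0.01, 0.01, 0.01, 0.01, 0.01, 0.01, 0.01, 0.01, 0.01, 0.01, 0.01, 0.01, 0.01, 0.01]
0.68 [0.01, 0.01, 0.01, 0.01, 0.01, 0.01, 0.01, 0.01, 0.01, 0.01, 0.01, 0.13, 0.14, 0.14, 0.13]
0.7 [0.01, 0.01, 0.01, 0.01, 0.01, 0.01, 0.01, 0.01, 0.01, 0.13, 0.14, 0.14, 0.14, 0.14, 0.14]
0.72 [0.01, 0.01, 0.07, 0.07, 0.01, 0.01, 0.01, 0.01, 0.01, 0.13, 0.14, 0.14, 0.14, 0.14, 0.14]
0.74 [0.01, 0.07, 0.09, 0.09, 0.01, 0.01, 0.01, 0.01, 0.0, 0.14, 0.14, 0.14, 0.13, 0.14, 0.14]
0.76 [0.03, 0.07, 0.08, 0.08, 0.01, 0.01, 0.01, 0.0, 0.01, 0.14, 0.14, 0.14, 0.14, 0.14, 0.14]
[-0.07  0.54 -0.21  0.   -0.83 -1.56]
```

The tip wasn't trapped, so the guard only lifted; it's still at about 22°. The keeper's underside gives a long lever: I'll slide the teeth tip under the keeper from beyond its free end, then lift.

```bash
python3 -m jog '[[[-0.005,0,-0.005,0],[-0.005,0,-0.005,0],[0,0,-0.02,0],[0,0,-0.018,0],[-0.0085,-0.035,0,0],[-0.0085,-0.035,0,0],[-0.0085,-0.035,0,0],[-0.0085,-0.035,0,0],[-0.0085,-0.035,0,0],[-0.0085,-0.035,0,0],[-0.0085,-0.035,0,0],[0,0,0,0],[0,0,0,0]]]' - 15
python3 - <<'E'
from h import *
tilt("w12"); go(.643,-.45)
E
```

```text
time: 20.0
tcp_pos: [0.6425, -0.4502, 0.2847]
ee_rot: [-0.001, 0.028, 1.0, 0.0]
contact_force: [0.1, 0.1, 0.3]
width: 0.0435
finger_force: 15.0
tilt 22.3 toothtop z at x=0 0.1796 tip 0.0294 1146
shift [-0.0004 -0.0003 -0.    ] toolx yaw 176.86 tcp [ 0.6427 -0.4497  0.2851]
```

```bash
python3 -m jog '[[[0,0,0.02,0],[0,0,0.022,0],[0,0,0,0],[0.0014,0.025,0,0],[0.0014,0.025,0,0],[0.0014,0.025,0,0],[0,0,0,0]]]' - 8
python3 -m jog '[[[0,0,-0.003,0],[0,0,-0.0025,0],[0,0,-0.0025,0],[0,0,-0.002,0],[0,0,0,0]]]'
python3 - <<'E'
from h import *
tilt("w13"); go(.643,-.375)
E
```

```text
time: 20.92
tcp_pos: [0.6432, -0.3733, 0.2443]
ee_rot: [0.0, 0.026, 1.0, -0.0]
contact_force: [0.0, -0.6, -0.4]
width: 0.044
finger_force: 8.0
time: 21.55
tcp_pos: [0.6426, -0.3757, 0.2538]
ee_rot: [0.0, 0.028, 1.0, -0.0]
contact_force: [0.4, -0.0, -1.7]
width: 0.0441
finger_force: 8.0
tilt 3.3 toothtop z at x=0 0.1865 tip 0.0347 1633
shift [-0.0003  0.0007 -0.    ] toolx yaw 176.83 tcp [ 0.6426 -0.3756  0.2538]
```

```bash
sed -i 's/def tilt(name):/def tilt(name,xm=1):/; s/\&(r\[:,0\]>0)\]/\&(r[:,0]>0)\&(r[:,0]<xm)]/' h.py
python3 -m jog '[[[0,0,-0.0015,0],[0,0,-0.0015,0],[0,0,-0.0015,0],[0,0,0,0]]]'
python3 - <<'E'
from h import *
tilt("w14",.017)
E
```

```text
time: 22.1
tcp_pos: [0.6428, -0.3752, 0.2584]
ee_rot: [0.0, 0.027, 1.0, -0.0]
contact_force: [-0.4, -0.2, -0.8]
width: 0.0438
finger_force: 8.0
tilt 33.7 toothtop z at x=0 0.1813 tip 0.017 723
```

```bash
python3 -m jog '[[[0,0,-0.0015,0],[0,0,-0.0015,0],[0,0,-0.001,0],[0,0,0,0]]]'
python3 - <<'E'
from h import *
tilt("w15",.017)
E
```

```text
time: 22.65
tcp_pos: [0.6426, -0.3753, 0.262]
ee_rot: [0.0, 0.028, 1.0, -0.0]
contact_force: [-0.2, -0.4, 0.1]
width: 0.044
finger_force: 8.0
tilt 33.4 toothtop z at x=0 0.1813 tip 0.017 722
```

The keeper swung away because it has little friction, so the tilt stopped at 33.4°, but the grip is better now. I'll redo the insertion with the guard's underside kept on the fin's top edge, moving along the guard's own 33° axis.

```bash
python3 -m jog '[[[-0.003,0,0,0],[-0.003,0,-0.002,0],[0,0,-0.018,0],[0,0,-0.018,0],[0.0129,0.034,0,0],[0.0129,0.034,0,0],[0.0129,0.034,0,0],[0.0129,0.034,0,0],[0.0129,0.034,0,0],[0,0,0,0],[0,0,0,0]]]' - 15
python3 - <<'E'
from h import *
tilt("w16"); go(.5937,-.2022)
E
```

```text
time: 24.08
tcp_pos: [0.5939, -0.2024, 0.3013]
ee_rot: [0.001, 0.027, 1.0, -0.0]
contact_force: [0.1, -0.1, -0.5]
width: 0.0435
finger_force: 15.0
tilt 33.2 toothtop z at x=0 0.181 tip 0.0252 1076
shift [ 0.0003  0.0006 -0.    ] toolx yaw 176.82 tcp [ 0.5939 -0.2028  0.3008]
```

```bash
python3 -m jog '[[[0.0005,0.0005,0.03,0],[0,0,0.027,0],[0,0,0,0],[0,0,0.0015,0],[0,0,0.0015,0],[0,0,0.001,0],[0,0,0,0]]]' - 10
python3 - <<'E'
from h import *
prof("w17",np.array([.5718,-.2010,.034]),-.015,.03)
E
```

```text
time: 25.0
tcp_pos: [0.5931, -0.2017, 0.2392]
ee_rot: [0.0, 0.028, 1.0, -0.0]
contact_force: [0.3, 0.5, 0.4]
width: 0.044
finger_force: 10.0
-15 z 52.6 y -20.9 21.0 60
-12 z 49.3 y -20.9 21.0 59
-9 z 41.5 y -16.6 12.1 123
-6 z 29.8 y -17.3 17.5 90
-3 z 43.3 y -20.9 21.0 74
0 z 45.7 y -20.8 21.0 71
3 z 47.5 y -20.8 20.9 72
6 z 49.5 y -21.0 20.9 73
9 z 51.7 y -20.8 20.9 72
12 z 55.2 y -21.0 21.0 73
15 z 59.6 y -21.0 21.0 71
18 z 60.5 y -21.0 20.9 59
21 z 60.9 y -21.0 21.0 66
24 z 92.9 y -21.0 20.7 68
```

```bash
python3 -m jog '[[[0.0025,0,0.0017,0],[0.0025,0,0.0017,0],[0.0025,0,0.0017,0],[0.0025,0,0.0017,0],[0,0,0,0]]]'
python3 -m jog '[[[0.0025,0,0.0017,0],[0.0025,0,0.0017,0],[0,0,0,0]]]'
python3 - <<'E'
from h import *
prof("w18",np.array([.5718,-.2010,.034]),-.012,.022)
E
```

```text
time: 25.68
tcp_pos: [0.5833, -0.2012, 0.2319]
ee_rot: [0.0, 0.028, 1.0, -0.0]
contact_force: [1.9, 0.1, -1.4]
width: 0.0437
finger_force: 10.0
time: 26.05
tcp_pos: [0.5778, -0.2009, 0.2283]
ee_rot: [-0.0, 0.028, 1.0, 0.0]
contact_force: [1.8, -0.1, -1.0]
width: 0.0439
finger_force: 10.0
-12 z 48.1 y -20.6 20.3 67
-9 z 41.2 y -20.4 20.9 122
-6 z 40.3 y -21.0 21.0 50
-3 z 47.3 y -21.0 21.0 70
0 z 45.1 y -21.0 21.0 68
3 z 47.2 y -21.0 20.9 65
6 z 49.5 y -21.0 20.8 62
9 z 48.2 y -21.0 20.5 63
12 z 92.3 y -21.0 -20.8 39
```

```bash
python3 -m jog '[[[0.0015,0,0.0013,0],[0.0015,0,0.0013,0],[0.0015,0,0.0013,0],[0,0,0,0]]]' - 40
python3 -m jog '[[[0.0015,0,0.0013,0],[0,0,0,0]]]'
python3 - <<'E'
from h import *
prof("w19",np.array([.5718,-.2010,.034]),-.012,.022)
E
```

```text
time: 26.6
tcp_pos: [0.5737, -0.2007, 0.2249]
ee_rot: [0.0, 0.028, 1.0, -0.0]
contact_force: [1.6, 0.5, 0.0]
width: 0.0429
finger_force: 40.0
time: 26.85
tcp_pos: [0.5731, -0.2006, 0.2248]
ee_rot: [0.002, 0.027, 1.0, -0.0]
contact_force: [4.0, 0.7, 5.1]
width: 0.0434
finger_force: 40.0
-12 z 48.6 y -20.4 20.8 58
-9 z 54.4 y -21.0 12.0 121
-6 z 60.0 y -20.9 -20.5 48
-3 z 49.6 y -21.0 21.0 54
0 z 52.6 y -21.0 20.9 55
3 z 81.9 y -20.9 21.0 56
6 z 84.6 y -21.0 -20.5 41
9 z 89.5 y -21.0 -20.7 39
12 z 87.9 y -20.9 -20.8 40
```

```bash
python3 -m jog '[[[0.0015,0,0.0013,0],[0.0015,0,0.0013,0],[0,0,0,0]]]'
python3 -m jog '[[[0.0015,0,0.0013,0],[0,0,0,0]]]'
python3 -c "
from h import *
p,_=bot.capture('scene');cv2.imwrite('pics/s20.png',cv2.resize(p[200:300,255:395],(784,560),interpolation=cv2.INTER_CUBIC))"
```

```text
time: 27.28
tcp_pos: [0.5719, -0.2003, 0.2246]
ee_rot: [0.006, 0.027, 1.0, -0.001]
contact_force: [4.9, 1.9, 12.3]
width: 0.0433
finger_force: 40.0
time: 27.52
tcp_pos: [0.5713, -0.2002, 0.2245]
ee_rot: [0.007, 0.026, 1.0, -0.001]
contact_force: [4.5, 2.5, 15.3]
width: 0.0434
finger_force: 40.0
```

View pics/s20.png

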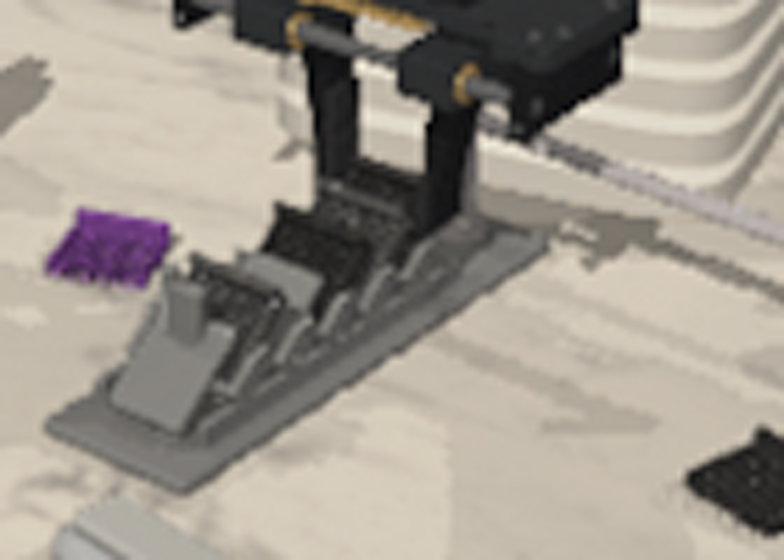

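The vertical force points to a fingertip resting on the cheek. I'll release, back off and measure how deep the guard sits.

```bash
python3 -m jog '[[[0,0,0,0],[0,0,0,0],[0,0,0,0],[0,0,-0.03,0],[0,0,-0.03,0],[-0.04,0,-0.02,0],[0,0,0,0],[0,0,0,0]]]' 0.4 10
python3 - <<'E'
from h import *
prof("w20",np.array([.5718,-.2010,.034]),-.03,.04); go(.6,-.2)
E
```

```text
time: 28.58
tcp_pos: [0.6061, -0.2025, 0.2975]
ee_rot: [-0.003, 0.028, 1.0, 0.001]
contact_force: [0.3, -0.5, 0.2]
width: 0.0519
finger_force: 0.0
-30 z 41.2 y -21.0 21.0 111
-27 z 43.3 y -20.9 20.8 108
-24 z 55.7 y -21.0 20.6 103
-21 z 57.3 y -21.0 21.0 102
-18 z 56.2 y -20.7 20.7 73
-15 z 52.4 y -20.9 21.0 74
-12 z 49.3 y -20.7 20.7 77
-9 z 41.2 y -13.2 16.8 135
-6 z 38.6 y -20.6 21.0 58
-3 z 40.4 y -21.0 20.9 75
0 z 43.1 y -21.0 20.7 75
3 z 45.6 y -20.8 20.6 74
6 z 56.9 y -20.6 20.9 87
9 z 57.2 y -20.5 21.0 59
12 z 54.2 y -20.9 20.8 59
15 z 50.4 y -20.7 21.0 58
24 z 8.7 y -20.8 20.3 109
27 z 8.9 y -21.0 20.4 115
30 z 9.0 y -21.0 20.5 114
33 z 8.8 y -21.0 20.5 114
36 z 8.8 y -20.3 20.6 114
39 z 8.7 y -20.4 20.6 106
shift [0.0062 0.0022 0.    ] toolx yaw 176.8 tcp [ 0.606  -0.2025  0.2975]
```

Guard A's profile matches seated guard 4's to within about 1 mm, so it is home. Now I'll see where the keeper went, on the way to guard B.

```bash
python3 -m jog '[[[-0.0078,-0.0315,-0.005,0],[-0.0078,-0.0315,-0.005,0],[-0.0078,-0.0315,-0.005,0],[-0.0078,-0.0315,-0.005,0],[0,0,0,0]]]' 0
cat >> h.py <<'E'
def keeper(name):
    p,d,T=wrist(name); C=cloud(p,d,T)
    m=(C[...,2]>.058)&(C[...,2]<.072)&(p.min(2)>90)&(C[...,1]<-.225)&(C[...,1]>-.38)&(C[...,0]>.45)&(C[...,0]<.68)
    m[255:]=0; Q=C[m]; l=cv2.fitLine(Q[:,:2].astype(np.float32),2,0,.01,.01).ravel(); print("keeper",len(Q),l.round(4))
    m=(C[...,2]>.083)&(C[...,2]<.095)&(C[...,1]<-.35)&(p.max(2)<90); m[255:]=0
    if m.any(): print("knob",np.median(C[m],0).round(4),m.sum())
    return p,d,T,C
E
python3 - <<'E'
from h import *
p,d,T,C=keeper("w21")
m=(C[...,2]>.003)&(C[...,2]<.03)&(abs(C[...,0]-.525)<.04)&(abs(C[...,1]+.398)<.04)&(p.max(2)<110); m[255:]=0
Q=C[m]; r=cv2.minAreaRect((Q[:,:2]*1000).astype(np.float32)); print(len(Q),r)
go(.525,-.398)
E
```

```text
time: 29.25
tcp_pos: [0.6307, -0.332, 0.318]
ee_rot: [-0.001, 0.029, 1.0, 0.0]
contact_force: [0.3, 0.8, -0.9]
width: 0.086
finger_force: 0.0
keeper 4271 [ 0.1067  0.9943  0.6158 -0.3038]
knob [ 0.6059 -0.3923  0.0876] 351
1792 ((525.57958984375, -398.2708740234375), (44.47780227661133, 42.61589050292969), 71.26852416992188)
shift [ 0.1016 -0.0732  0.0002] toolx yaw 176.72 tcp [ 0.6307 -0.3308  0.3178]
```

```bash
python3 -m jog '[[[0.0236,-0.0188,0,0],[0.0236,-0.0188,0,0],[0.0236,-0.0188,0,0],[0.0236,-0.0188,0,0],[0,0,0.035,8.1],[0,0,0.035,8.1],[0,0,0,0]]]' 0
python3 -c "
from h import *
go(.5321,-.4006)"
```

```text
time: 30.18
tcp_pos: [0.5313, -0.3999, 0.2466]
ee_rot: [-0.003, 0.168, 0.986, 0.001]
contact_force: [0.1, 0.6, 1.2]
width: 0.0868
finger_force: 0.0
shift [-0.001  -0.0004 -0.    ] toolx yaw 160.66 tcp [ 0.5313 -0.3999  0.2466]
```

```bash
python3 -m jog '[[[-0.001,0,0.03,0],[0,0,0.025,0],[0,0,0.006,0],[0,0,0,0]]]' 0
python3 -m jog '[[[0,0,0,0],[0,0,0,0],[0,0,0,0],[0,0,0,0],[0,0,0,0],[0,0,-0.03,0],[0,0,-0.035,0],[0,0,-0.035,-6.6],[0,0,0,-6.6],[-0.0272,-0.0109,0,0],[-0.0272,-0.0109,0,0],[-0.0272,-0.0109,0,0],[-0.0272,-0.0109,0,0],[0,0,0,0],[0,0,0,0]]]' 1 12
python3 -c "
from h import *
tilt('w22');go(.6355,-.455)"
```

```text
time: 30.68
tcp_pos: [0.5346, -0.4006, 0.1898]
ee_rot: [0.001, 0.167, 0.986, -0.0]
contact_force: [0.2, 0.5, 0.4]
width: 0.087
finger_force: 0.0
time: 32.55
tcp_pos: [0.6374, -0.4551, 0.2878]
ee_rot: [-0.001, 0.054, 0.999, 0.0]
contact_force: [0.5, -0.7, -0.3]
width: 0.0435
finger_force: 12.0
tilt 0.4 toothtop z at x=0 0.1846 tip 0.0303 1091
shift [ 0.0018 -0.0001  0.    ] toolx yaw 173.83 tcp [ 0.6373 -0.4551  0.2883]
```

```bash
python3 -m jog '[[[0,0,0.025,0],[0,0,0.027,0],[0,0,0,0],[0.0049,0.028,0,0],[0.0049,0.028,0,0],[0.0049,0.028,0,0],[0,0,0,0]]]' - 8
python3 -m jog '[[[0,0,-0.005,0],[0,0,-0.004,0],[0,0,-0.004,0],[0,0,-0.003,0],[0,0,0,0]]]'
python3 -c "
from h import *
tilt('w23',.012);go(.6315,-.37)"
```

```text
time: 33.48
tcp_pos: [0.6326, -0.3684, 0.2391]
ee_rot: [0.001, 0.052, 0.999, -0.0]
contact_force: [-0.2, 0.2, -0.7]
width: 0.0435
finger_force: 8.0
time: 34.1
tcp_pos: [0.6323, -0.3706, 0.2529]
ee_rot: [0.0, 0.054, 0.999, -0.0]
contact_force: [0.8, 0.2, -1.3]
width: 0.043
finger_force: 8.0
tilt 22.0 toothtop z at x=0 0.1877 tip 0.012 476
shift [ 0.0008  0.0004 -0.    ] toolx yaw 173.84 tcp [ 0.6323 -0.3705  0.2528]
```

```bash
python3 -m jog '[[[0.0005,0,-0.002,0],[0.0005,0,-0.002,0],[0.0005,0,-0.002,0],[0.0005,0,-0.002,0],[0,0,0,0]]]'
python3 -c "
from h import *
tilt('w24',.012)"
```

```text
time: 34.78
tcp_pos: [0.6303, -0.37, 0.2609]
ee_rot: [0.0, 0.054, 0.999, -0.0]
contact_force: [0.5, -0.7, -1.2]
width: 0.0433
finger_force: 8.0
tilt 36.8 toothtop z at x=0 0.1916 tip 0.012 541
```

```bash
python3 -m jog '[[[0.0005,0,-0.0015,0],[0.0005,0,-0.0015,0],[0,0,0,0]]]'
python3 -c "
from h import *
tilt('w25',.012)"
```

```text
time: 35.2
tcp_pos: [0.6292, -0.3699, 0.2637]
ee_rot: [0.0, 0.054, 0.999, -0.0]
contact_force: [0.6, 0.7, -1.7]
width: 0.0425
finger_force: 8.0
tilt 41.1 toothtop z at x=0 0.1932 tip 0.012 526
```

```bash
python3 -m jog '[[[0,0,0.004,0],[-0.006,0,0.001,0],[-0.006,0,0,0],[0,0,-0.03,-3],[0,0,-0.03,0],[0.0275,0.033,0,0],[0.0275,0.033,0,0],[0.0275,0.033,0,0],[0.0275,0.033,0,0],[0.0275,0.033,0,0],[0,0,0,0],[0,0,0,0]]]' - 12
python3 -c "
from h import *
tilt('w26');go(.513,-.1977)"
```

```text
time: 36.75
tcp_pos: [0.5138, -0.199, 0.3191]
ee_rot: [0.001, 0.027, 1.0, -0.0]
contact_force: [-0.1, 0.0, -0.1]
width: 0.0423
finger_force: 12.0
tilt 29.1 toothtop z at x=0 0.1888 tip 0.0239 977
shift [ 0.001   0.0015 -0.    ] toolx yaw 176.83 tcp [ 0.5139 -0.1993  0.3188]
```

The tilt fell back to 29° while backing out from under the keeper. The mouth still admits 29° if I graze it, and the front wall then turns the tip down. I'll align over pocket_2.

```bash
python3 -m jog '[[[0.0055,0.0015,0.02,0],[0,0,0.03,0],[0,0,0.021,0],[0,0,0,0],[0,0,0,0]]]' - 10
python3 - <<'E'
from h import *
go(.5071,-.1974); prof("w27",np.array([.4880,-.1963,.034]),-.015,.03)
E
```

```text
time: 37.42
tcp_pos: [0.5084, -0.1976, 0.248]
ee_rot: [0.001, 0.028, 1.0, -0.0]
contact_force: [0.8, -0.6, 0.3]
width: 0.043
finger_force: 10.0
shift [ 0.0013  0.0001 -0.    ] toolx yaw 176.82 tcp [ 0.5084 -0.1976  0.248 ]
-15 z 52.3 y -20.9 21.0 60
-12 z 49.2 y -20.2 20.8 65
-9 z 41.5 y -13.4 12.4 124
-6 z 29.7 y -17.2 18.3 92
-3 z 46.6 y -20.9 16.8 80
0 z 49.4 y -21.0 21.0 72
3 z 51.2 y -21.0 21.0 73
6 z 52.7 y -20.8 20.9 73
9 z 54.3 y -20.7 20.8 72
12 z 56.1 y -21.0 21.0 70
15 z 57.9 y -21.0 21.0 71
18 z 59.9 y -20.9 20.9 70
21 z 61.5 y -20.7 21.0 68
24 z 62.8 y -20.9 21.0 67
27 z 60.5 y -19.3 20.0 47
```

```bash
python3 -m jog '[[[0.001,0,0.0015,0],[0.0022,0,0.0016,0],[0.0026,0,0.0015,0],[0.0026,0,0.0015,0],[0,0,0,0]]]'
python3 -m jog '[[[0.0026,0,0.0015,0],[0.0013,0,0.0008,0],[0,0,0,0]]]'
python3 - <<'E'
from h import *
go(.5071,-.1974); prof("w28",np.array([.4880,-.1963,.034]),-.012,.02)
E
```

```text
time: 38.1
tcp_pos: [0.5003, -0.1966, 0.2424]
ee_rot: [0.002, 0.027, 1.0, -0.0]
contact_force: [3.2, 1.1, 2.6]
width: 0.0425
finger_force: 10.0
time: 38.48
tcp_pos: [0.4987, -0.1965, 0.2417]
ee_rot: [0.006, 0.027, 1.0, -0.001]
contact_force: [7.2, 0.2, 5.6]
width: 0.0429
finger_force: 10.0
shift [-0.0084 -0.0005  0.0001] toolx yaw 176.96 tcp [ 0.4987 -0.1965  0.2417]
-12 z 48.7 y -20.5 21.0 62
-9 z 43.7 y -20.6 20.8 59
-6 z 45.2 y -20.6 20.9 72
-3 z 46.4 y -21.0 20.8 70
0 z 48.0 y -20.8 21.0 71
3 z 69.1 y -21.0 21.0 62
6 z 69.7 y -21.0 20.9 51
9 z 59.2 y -21.0 21.0 61
12 z 55.9 y -21.0 20.9 61
15 z 59.8 y -20.9 20.8 63
18 z 58.5 y -20.9 20.7 65
```

It is still too flat to enter, so I'll back out and repeat the keeper lever, holding harder when leaving. First I'll re-measure the keeper on the way.

```bash
python3 -m jog '[[[-0.006,0,-0.004,0],[-0.006,0,-0.005,0],[0,0,-0.035,0],[0,0,-0.032,0],[-0.0322,-0.034,0,0],[-0.0322,-0.034,0,0],[-0.0322,-0.034,0,0],[-0.0322,-0.034,0,0],[0,0,0,0],[0,0,0,0]]]' - 20
python3 - <<'E'
from h import *
tilt("w29"); keeper("w30"); go(.6315,-.455)
E
```

```text
time: 39.78
tcp_pos: [0.6275, -0.3397, 0.3134]
ee_rot: [-0.002, 0.028, 1.0, 0.001]
contact_force: [0.0, -0.2, -0.9]
width: 0.0415
finger_force: 20.0
tilt 29.2 toothtop z at x=0 0.1898 tip 0.0236 1001
keeper 4351 [ 0.1278  0.9918  0.6136 -0.3039]
knob [ 0.602  -0.392   0.0876] 359
shift [-1.030e-02 -1.154e-01 -1.000e-04] toolx yaw 176.86 tcp [ 0.6276 -0.3392  0.3148]
```

```bash
python3 -m jog '[[[0.0021,-0.0388,0,0],[0.0021,-0.0388,0,0],[0.0021,-0.0388,0,0],[0,0,0.033,4],[0,0,0.034,0],[0,0,0,0],[0,0.0285,0,0],[0,0.0285,0,0],[0,0.0285,0,0],[0,0,0,0],[0,0,-0.005,0],[0,0,-0.004,0],[0,0,-0.003,0],[0,0,-0.002,0],[0,0,0,0]]]' - 8
python3 - <<'E'
from h import *
tilt("w31",.010);go(.6255,-.37)
E
```

```text
time: 41.75
tcp_pos: [0.6262, -0.3713, 0.2621]
ee_rot: [0.0, 0.063, 0.998, -0.0]
contact_force: [-0.3, 0.4, -0.6]
width: 0.0431
finger_force: 8.0
tilt 38.0 toothtop z at x=0 0.1912 tip 0.0099 438
shift [0.0008 0.0011 0.    ] toolx yaw 172.82 tcp [ 0.6262 -0.3712  0.2619]
```

```bash
python3 -m jog '[[[0.0005,0,-0.0018,0],[0.0005,0,-0.0018,0],[0,0,0,0]]]'
python3 -m jog '[[[0,0,0,0],[-0.004,0,0.001,0],[-0.008,0,0,0],[-0.006,0,0,0],[0,0,0,0]]]' - 25
python3 - <<'E'
from h import *
tilt("w32");go(.513,-.1977)
E
```

```text
time: 42.18
tcp_pos: [0.6253, -0.3708, 0.2659]
ee_rot: [0.0, 0.062, 0.998, -0.0]
contact_force: [0.3, 1.4, -0.8]
width: 0.0433
finger_force: 8.0
time: 42.8
tcp_pos: [0.6437, -0.373, 0.2644]
ee_rot: [0.0, 0.062, 0.998, -0.0]
contact_force: [-0.2, -0.7, -0.0]
width: 0.0399
finger_force: 25.4
tilt -1.5 toothtop z at x=0 0.1999 tip 0.0383 641
shift [1.512e-01 1.578e-01 1.000e-04] toolx yaw 172.84 tcp [ 0.6434 -0.3731  0.2644]
```

```bash
python3 -m jog '[[[0,0,-0.02,0],[0,0,-0.03,-4],[0.017,0.017,-0.005,0],[0,0,0,0]]]' - 8
python3 - <<'E'
from h import *
tilt("w33");go(.513,-.1977)
p=cv2.imread("pics/w33.png"); cv2.imwrite("pics/w33c.png",cv2.resize(p[170:340,150:410],(780,510)))
E
```

```text
time: 43.35
tcp_pos: [0.6267, -0.3546, 0.3228]
ee_rot: [0.002, 0.027, 1.0, -0.001]
contact_force: [1.0, -0.3, -0.3]
width: 0.0421
finger_force: 8.2
tilt 35.8 toothtop z at x=0 0.1908 tip 0.0204 871
shift [ 0.1224  0.1509 -0.0005] toolx yaw 176.87 tcp [ 0.627  -0.355   0.3218]
```

View pics/w33c.png

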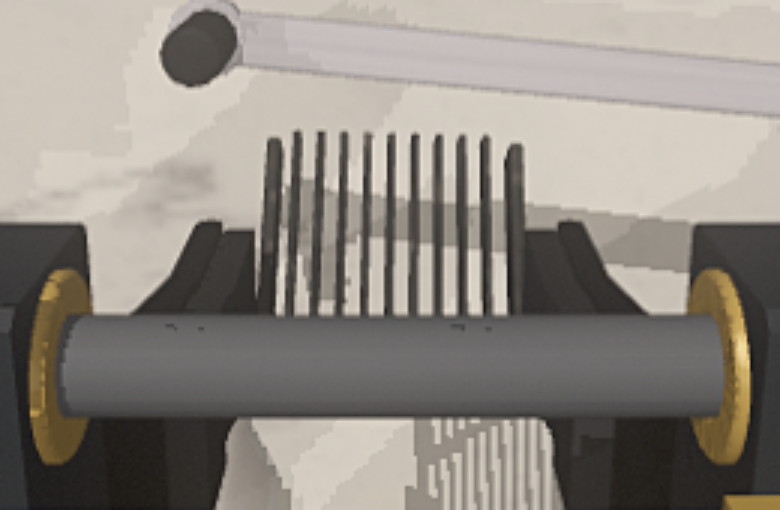

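```bash
python3 -m jog '[[[0.0259,0.0302,0,0],[0.0259,0.0302,0,0],[0.0259,0.0302,0,0],[0.0259,0.0302,0,0],[0.0259,0.0302,0.01,0],[0,0,0.02,0],[0,0,0.025,0],[0,0,0.018,0],[0,0,0,0],[0,0,0,0]]]' - 8
python3 - <<'E'
from h import *
go(.506,-.1973); prof("w34",np.array([.4880,-.1963,.034]),-.012,.027)
E
```

```text
time: 44.65
tcp_pos: [0.5068, -0.1975, 0.2473]
ee_rot: [0.001, 0.028, 1.0, -0.0]
contact_force: [-0.1, 0.4, -0.7]
width: 0.0422
finger_force: 8.2
shift [ 0.0008  0.0002 -0.    ] toolx yaw 176.85 tcp [ 0.5068 -0.1975  0.2473]
-12 z 48.8 y -20.9 20.7 67
-9 z 41.2 y -11.5 12.4 130
-6 z 29.4 y -16.6 18.2 93
-3 z 31.8 y -17.1 18.0 90
0 z 43.8 y -20.6 20.9 76
3 z 46.2 y -20.9 21.0 70
6 z 48.5 y -20.8 20.9 67
9 z 65.7 y -21.0 20.7 64
12 z 73.1 y -21.0 21.0 51
15 z 68.0 y -21.0 20.9 61
18 z 58.6 y -20.9 20.8 56
21 z 60.2 y -21.0 21.0 62
24 z 60.7 y -20.9 21.0 66
```

```bash
python3 -m jog '[[[0.0028,0,0.002,0],[0.0028,0,0.002,0],[0.0028,0,0.0021,0],[0.0028,0,0.0021,0],[0,0,0,0]]]'
python3 -m jog '[[[0.0015,0,0.0013,0],[0.0015,0,0.0013,0],[0,0,0,0]]]'
python3 - <<'E'
from h import *
prof("w35",np.array([.4880,-.1963,.034]),-.012,.018)
E
```

```text
time: 45.32
tcp_pos: [0.4946, -0.1966, 0.2383]
ee_rot: [-0.0, 0.028, 1.0, 0.0]
contact_force: [-0.5, 0.3, -0.2]
width: 0.0423
finger_force: 8.2
time: 45.7
tcp_pos: [0.4918, -0.1965, 0.2357]
ee_rot: [-0.0, 0.028, 1.0, 0.0]
contact_force: [-1.1, 0.1, -0.0]
width: 0.0426
finger_force: 8.2
-12 z 48.3 y -20.7 20.7 65
-9 z 41.2 y -19.1 12.3 132
-6 z 71.9 y -21.0 -20.4 52
-3 z 64.0 y -20.9 -3.2 50
0 z 59.3 y -20.8 20.7 55
3 z 56.2 y -20.9 20.9 54
6 z 90.2 y -20.9 20.9 51
9 z 92.0 y -20.8 20.8 61
12 z 96.9 y -21.0 -20.4 34
15 z 42.0 y -20.8 20.7 56
```

```bash
python3 -m jog '[[[0.0015,0,0.0014,0],[0.0015,0,0.0014,0],[0.0015,0,0.0014,0],[0,0,0,0]]]' - 20
python3 -m jog '[[[0.0015,0,0.0013,0],[0.0012,0,0.001,0],[0,0,0,0]]]'
```

```text
time: 46.25
tcp_pos: [0.4872, -0.1963, 0.2315]
ee_rot: [-0.0, 0.028, 1.0, 0.0]
contact_force: [-0.3, -0.3, -0.7]
width: 0.0022
finger_force: 0.1
time: 46.62
tcp_pos: [0.4858, -0.196, 0.2303]
ee_rot: [0.002, 0.027, 1.0, -0.0]
contact_force: [1.6, 0.9, 4.8]
width: 0.0
finger_force: 2.6
```

The pads slipped off the bar, and the guard stays in the pocket mouth. I'll lift and measure, then push it home with the closed fingers on the bar.

```bash
python3 -m jog '[[[0,0,-0.03,0],[-0.02,0,-0.02,0],[-0.025,0,-0.01,0],[0,0,0,0]]]' 1
python3 - <<'E'
from h import *
prof("w36",np.array([.4880,-.1963,.034]),-.015,.04); go(.5,-.2)
E
```

```text
time: 47.12
tcp_pos: [0.5307, -0.1984, 0.2895]
ee_rot: [0.001, 0.027, 1.0, 0.0]
contact_force: [-0.0, 0.2, -0.4]
width: 0.001
finger_force: 0.0
-15 z 52.3 y -21.0 20.9 73
-12 z 48.9 y -20.7 20.6 77
-9 z 41.2 y -11.2 12.2 142
-6 z 38.3 y -19.5 18.1 59
-3 z 40.2 y -19.3 18.6 68
0 z 42.4 y -18.5 19.1 75
3 z 44.6 y -18.4 19.0 75
6 z 56.2 y -16.8 20.9 66
9 z 58.7 y -17.5 20.9 68
12 z 58.9 y -17.4 19.7 53
15 z 55.7 y -17.9 18.9 52
18 z 52.2 y -17.6 15.0 54
21 z 40.1 y -20.6 20.9 86
24 z 39.1 y -21.0 21.0 55
27 z 41.8 y -20.9 20.8 63
30 z 44.6 y -20.9 20.7 72
33 z 56.4 y -20.6 21.0 70
36 z 56.7 y -20.6 21.0 61
39 z 53.9 y -20.9 20.8 52
shift [ 0.0293 -0.0033  0.    ] toolx yaw 176.82 tcp [ 0.5295 -0.1983  0.2886]
```

```bash
python3 -m jog '[[[0.0148,0,0.02,0],[0,0,0.0232,0],[0,0,0,0],[0.0031,0,0.0026,0],[0.0023,0,0.0019,0],[0.0015,0,0.0013,0],[0.0015,0,0.0013,0],[0,0,0,0]]]' 1
python3 -m jog '[[[0.0015,0,0.0013,0],[0.0015,0,0.0013,0],[0,0,0,0]]]'
```

```text
time: 48.18
tcp_pos: [0.5078, -0.1976, 0.2408]
ee_rot: [0.003, 0.027, 1.0, -0.001]
contact_force: [1.7, -1.6, 5.4]
width: 0.0007
finger_force: 2.3
time: 48.55
tcp_pos: [0.5065, -0.1975, 0.24]
ee_rot: [0.006, 0.026, 1.0, -0.001]
contact_force: [3.7, -1.3, 10.0]
width: 0.0004
finger_force: 4.7
```

```bash
python3 -m jog '[[[0.0018,0,0.001,0],[0.0018,0,0.001,0],[0,0,0,0]]]'
python3 - <<'E'
from h import *
prof("w37",np.array([.4880,-.1963,.034]),-.009,.015)
E
```

```text
time: 48.92
tcp_pos: [0.5049, -0.1974, 0.2397]
ee_rot: [0.009, 0.026, 1.0, -0.002]
contact_force: [5.2, -0.9, 14.2]
width: 0.0007
finger_force: 6.9
-9 z 41.2 y -11.1 17.2 128
-6 z 38.1 y -19.4 18.2 55
-3 z 40.3 y -19.3 18.7 60
0 z 42.7 y -19.0 19.0 70
3 z 45.2 y -19.3 18.8 69
6 z 56.9 y -18.7 21.0 66
9 z 84.5 y -6.9 6.4 47
12 z 83.0 y -1.2 0.8 36
```

```bash
python3 -m jog '[[[-0.003,0,-0.02,0],[-0.02,0,-0.02,0],[-0.005,0,-0.01,0],[0,0,0,0]]]' 1
python3 - <<'E'
from h import *
prof("w38",np.array([.4880,-.1963,.034]),-.006,.042); go(.5,-.2)
E
```

```text
time: 49.48
tcp_pos: [0.5277, -0.1984, 0.2845]
ee_rot: [0.0, 0.028, 1.0, 0.0]
contact_force: [-1.2, -0.5, -1.1]
width: 0.0006
finger_force: 0.0
-6 z 37.2 y -20.4 20.9 55
-3 z 39.6 y -20.9 20.7 67
0 z 42.4 y -20.7 21.0 73
3 z 54.3 y -19.7 14.2 70
6 z 56.9 y -20.7 21.0 70
9 z 56.7 y -20.7 21.0 55
12 z 53.5 y -20.6 21.0 54
15 z 49.8 y -20.3 20.6 58
18 z 41.7 y -16.2 12.3 139
21 z 39.9 y -20.9 19.9 112
24 z 39.9 y -21.0 21.0 54
27 z 42.0 y -20.8 20.9 73
30 z 44.3 y -21.0 20.9 71
33 z 56.5 y -20.9 20.6 69
36 z 56.9 y -20.8 20.7 61
39 z 53.9 y -20.6 20.9 50
shift [ 0.027  -0.0032  0.    ] toolx yaw 176.8 tcp [ 0.5271 -0.1984  0.2838]
```

Guard B matches its seated neighbour, so both guards are home. Now I'll close the keeper by pushing its knob round the arc from the outer side.

Run:
```python
from h import *
z=np.load("w33.npz"); C=cloud(z["p"],z["d"],z["T"]); p=z["p"]
m=(C[...,2]>.083)&(C[...,2]<.095)&(C[...,1]<-.3)&(p.max(2)<90); m[235:]=0; k=np.median(C[m],0); print("knob",k.round(4),m.sum())
piv=np.array([.6265,-.204]); v=k[:2]-piv; print("r",np.hypot(*v)); 
cl=np.array([-.9984,.0558]); out=np.array([-.0558,-.9984])
phi=np.arctan2(v@out,v@cl); print("phi",phi)
T=tool(); Rt=T[:2,:2]
prev=T[:2,3]
for a in [phi+.22]+list(np.linspace(phi,.0,8)+.115)+[.10]:
    w=piv+.19*(np.cos(a)*cl+np.sin(a)*out); print(round(a,3),w.round(4),(Rt.T@(w-prev)).round(4)); prev=w
```

```text
knob [ 0.5979 -0.3917  0.0875] 341
r 0.1898225133671872
phi 1.4756183258283604
1.696 [ 0.6396 -0.3935] [-0.1232 -0.1886]
1.591 [ 0.6197 -0.3939] [ 0.0199 -0.0014]
1.38 [ 0.5801 -0.3882] [0.0398 0.0034]
1.169 [ 0.5426 -0.3744] [0.0382 0.0117]
0.958 [ 0.5088 -0.3531] [0.0349 0.0194]
0.747 [ 0.4802 -0.3252] [0.0301 0.0263]
0.537 [ 0.458  -0.2919] [0.0239 0.032 ]
0.326 [ 0.4434 -0.2547] [0.0167 0.0363]
0.115 [ 0.4368 -0.2152] [0.0087 0.039 ]
0.1 [ 0.4367 -0.2124] [0.0003 0.0028]
```

```bash
python3 -m jog '[[[-0.0246,-0.0377,0,0],[-0.0246,-0.0377,0,0],[-0.0246,-0.0377,0,0],[-0.0246,-0.0377,0,0],[-0.0246,-0.0377,0,0],[0,0,0.015,0],[0,0,0.0145,0],[0,0,0,0],[0.0199,-0.0014,0,0]]]' 1
python3 -m jog '[[[0.02,0.0015,0,0],[0.02,0.002,0,0],[0.019,0.0055,0,0],[0.019,0.0062,0,0],[0.0175,0.0095,0,0],[0.0175,0.01,0,0],[0.015,0.013,0,0],[0.015,0.0135,0,0],[0.012,0.016,0,0],[0.012,0.016,0,0],[0.0083,0.018,0,0],[0.0083,0.0183,0,0],[0.0045,0.019,0,0],[0,0,0,0]]]'
python3 - <<'E'
from h import *
go(.4368,-.2152)
E
```

```text
time: 50.65
tcp_pos: [0.6208, -0.3925, 0.2547]
ee_rot: [-0.0, 0.026, 1.0, -0.0]
contact_force: [0.3, -0.9, 0.1]
width: 0.0004
finger_force: 0.0
time: 52.4
tcp_pos: [0.4402, -0.2338, 0.2559]
ee_rot: [0.001, 0.026, 1.0, -0.0]
contact_force: [0.1, 0.2, 0.1]
width: 0.0007
finger_force: 0.0
shift [ 0.0044  0.0184 -0.    ] toolx yaw 177.01 tcp [ 0.4402 -0.2338  0.2559]
```

```bash
python3 -m jog '[[[0.0035,0.01,0,0],[0,0.006,0,0],[0,0.003,0,0],[0,0,0,0]]]'
python3 - <<'E'
from h import *
p,d=bot.capture("top"); cv2.imwrite("pics/t40.png",cv2.resize(p[150:290,270:430],(640,560),interpolation=cv2.INTER_CUBIC))
E
```

```text
time: 52.9
tcp_pos: [0.4384, -0.2159, 0.2549]
ee_rot: [0.0, 0.027, 1.0, -0.0]
contact_force: [0.0, -0.4, 1.1]
width: 0.0005
finger_force: 0.0
```

View pics/t40.png

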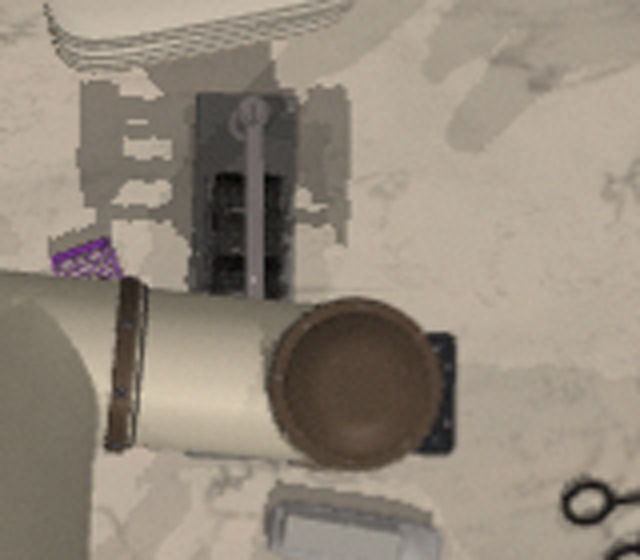

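The top view shows the keeper swung over the row (bar at col ~253), nearly parallel to the rack. I'll press gently until the stop reacts.

```bash
python3 -m jog '[[[0,0.002,0,0],[0,0.002,0,0],[0,0,0,0]]]'
python3 -m jog '[[[0,0.0015,0,0],[0,0.0015,0,0],[0,0,0,0]]]'
```

```text
time: 53.32
tcp_pos: [0.4385, -0.2119, 0.2549]
ee_rot: [0.0, 0.028, 1.0, 0.0]
contact_force: [-0.1, 0.2, -0.5]
width: 0.0006
finger_force: 0.0
time: 53.7
tcp_pos: [0.4387, -0.2089, 0.255]
ee_rot: [0.0, 0.027, 1.0, 0.0]
contact_force: [-0.0, 0.3, 0.9]
width: 0.0006
finger_force: 0.0
```

```bash
python3 -m jog '[[[0,0.0015,0,0],[0,0.0015,0,0],[0,0.0015,0,0],[0,0,0,0]]]'
python3 -m jog '[[[0,0.0015,0,0],[0,0.0015,0,0],[0,0,0,0]]]'
```

```text
time: 54.2
tcp_pos: [0.4389, -0.207, 0.2551]
ee_rot: [-0.0, 0.027, 1.0, -0.002]
contact_force: [-1.2, -19.4, -4.9]
width: 0.0004
finger_force: 9.8
time: 54.58
tcp_pos: [0.439, -0.2058, 0.2552]
ee_rot: [-0.0, 0.027, 1.0, -0.004]
contact_force: [-1.0, -32.9, -6.7]
width: 0.0005
finger_force: 16.5
```

The keeper is against its stop. I'll back away, lift and check it.

```bash
python3 -m jog '[[[0,-0.003,0,0],[0,-0.006,0,0],[0,-0.015,0,0],[-0.03,-0.02,-0.03,0],[-0.05,-0.01,-0.03,0],[-0.05,0,-0.02,0],[0,0,0,0],[0,0,0,0]]]'
python3 - <<'E'
from h import *
p,d,T=wrist("w41"); C=cloud(p,d,T)
m=(C[...,2]>.083)&(C[...,2]<.095)&(abs(C[...,1]+.2)<.05)&(abs(C[...,0]-.44)<.05)&(p.max(2)<90); m[240:]=0
k=np.median(C[m],0) if m.any() else None; print("knob",k,m.sum())
if k is not None:
    v=k[:2]-np.array([.6265,-.204]); print("phi",np.arctan2(v@[-.0558,-.9984],v@[-.9984,.0558]))
for n,x in (("2",.488),("5",.5718)):
    H=np.array([x,-.1979-.0558*(x-.5159),.034]); X=(C-H)@[.9984,-.0558,0];Y=(C-H)@[.0558,.9984,0]
    for s in (6,9,12,15): 
        q=(abs(X-s/1e3)<.0015)&(abs(Y)>.012)&(abs(Y)<.021)&(C[...,2]<.1)&(d>0); q[240:]=0; print(n,s,(np.percentile(C[q][:,2],95)*1e3).round(1) if q.sum()>3 else None)
print(bot.state()["time"])
E
```

```text
time: 55.58
tcp_pos: [0.5653, -0.2625, 0.3339]
ee_rot: [-0.001, 0.028, 1.0, 0.001]
contact_force: [0.2, -0.1, 0.2]
width: 0.0004
finger_force: 0.0
knob [ 0.4394123  -0.19365301  0.08754359] 342
phi 0.0005820766305301073
2 6 56.9
2 9 56.7
2 12 53.4
2 15 49.7
5 6 56.8
5 9 56.5
5 12 53.1
5 15 49.7
55.625
```

The keeper is closed (about 0.001 rad), and both guards read as home. I'm handing in.

```bash
python3 -c "
from bench import bot
print(bot.hand_in())"
```

```text
the job is handed in; nothing more can be done
None
```

I handed the job in at about 55.6 s of the 64 s limit: both loose guards measured about 1 mm or less from home in pockets 2 and 5, the keeper is against its stop, and the arm was clear; the hand-in returned no verdict.

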